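# Tip out the plug-and-feather canister over the ledge and sort it

### The arm

A 7-joint arm with a two-finger parallel gripper is mounted at the origin on the work surface. World frame = base frame: x ahead of the robot, y to its left, z up, the work surface at z = 0. Lengths are in m, angles in rad, forces in N, time in s.
With the tool pointing down it reaches from about 0.425 to 0.925 m from the base axis. Payload 6.8 kg.
Tool frame: the origin (TCP) lies midway between the tips of the shut fingers; the grasp point (between the pads) lies 19 mm behind it (bot.hold_point_z is the distance from the TCP to the grasp point, in m); y points along the fingers, x is the direction in which the jaws open and shut, and the axes are right-handed (so a half turn about y gives the same grasp; the last joint's range is limited). The gripper opens to 85 mm and grips with 20 to 120 N. Pads are 22 mm wide; open, the fingers measure 114 mm over their backs; the gripper's body (76 mm by 85 mm) begins 54 mm behind the grasp point. The pads swing forward as they close: fully open they stand 13 mm farther back than shut.
Start: joints at [1.096, 0.477, 0.022, 1.555, -0.011, 1.109, -0.083], TCP at [0.242, -0.63, 0.231] pointing down, gripper open.
Joint ranges: [-2.96, 2.96], [-0.34, 2.1], [-1.41, 1.46], [0.24, 2.44], [-1.37, 4.51], [0.17, 1.92], [-2.96, 2.96]. Speed limits (rad/s): [2.39, 2.39, 3.14, 3.14, 3.14, 3.14, 3.14].

### API

Orientations are given as a rotation vector (axis times angle).
In Python, from plant import bot gives the robot as it stands. The module is installed in compiled form; this text tells all that it offers.
- The arm moves only by the shell command python3 -m pendant 'ROWS'. ROWS is JSON, a list that holds one entry, the list of rows, each a list of 7 numbers: the turn, a rotation vector about the tool's x, y, z in degrees, then the shift along the tool's x, y, z in mm, then the closure, from 0 (fully open) to 1 (shut). A call has 1 to 8 rows; each row shifts and turns the pose as measured when the row begins, along the tool's axes as they then stand; what a row does not reach is not made up. A row lasts 1/8 s, in which the tool goes at most 62.5 mm and 10.7 degrees, less where a joint would pass 70% of its speed; a pose out of reach is approached as far as the arm can. A call with a gripper value outside its range is refused whole. The fingers move at their own pace and stop on an object; the grip force is fixed at half the most. Time passes only in rows, so rows that do not move let the fingers close. It gives the time, the measured TCP pose, the force and the opening at its end, in the units of the state.
- bot.sense(): the state, without advancing time (a new reading comes with each control period).
- bot.camera(name): name is "side" or "top" or "wrist"; returns a dict with "frame" (384x512x3 uint8, red, green, blue), "depth" (384x512 float32, m along the optical axis (not along the pixel's ray), 0 where there is no reading), "fovy" (degrees; the focal length in pixels is half the picture's height over the tangent of half this angle, whatever the lens; pixels are square), "cx", "cy" (the principal point, pixels), "R" (3x3) and "t" (3): a world point X has camera coordinates R X + t. Camera axes: x right, y down, z forward; pixel columns grow to the right and rows downward; lengths in m; the calibration is good to about 2 mm. A picture is of the moment at which its call begins.
- bot.hand_in(): hands the job in, once; it reports no verdict.
Trained networks look in a picture, given as the dict that the camera call returned (one of the last four; its "shot" number tells which), for a name from the list of things; names that differ only in an ending like _2 or _b are one class to them, and where a whole thing is asked for, a point or a joint stands for the part that bears it (a point fixed in the world has none). Each returns a list of dicts, best first, with "conf" (0 to 1); they miss things now and then, are a little off and sometimes report something else, mostly with a low value. They report only what shows in the picture. A call takes as long as a camera call. They do not tell look-alikes from the thing itself.
- bot.boxes_of(target, picture): "bbox" ([centre column, centre row, width, height] in pixels, round what is visible of it).
- bot.tip_of(target, picture): "centre" ([column, row] in pixels: a listed point, or the origin of a listed thing).
The state is a dict: "t": time; "q": joint angles; "qd": joint speeds; "joint_efforts": joint torques, N m; "tcp_pos": TCP position; "orientation": TCP orientation; "wrist_force": force on the tool from outside, world axes, zero at the start; "torque": the same for the moment, N m; "width": finger opening in m.
Only numpy, scipy, OpenCV 4.12 (cv2) and the standard library are available. Lean on these libraries where they do the work, as an engineer would, in place of code of your own. Each camera call takes 0.05 s, during which the arm holds its last target. There are 200 camera calls.

### The job

Empty the tall square canister into the catch tray: lean it on the ledge of the tipping rest with its contents still inside and let go so that it rests there half tipped, take it again in its lower half, and lift that end until the mouth points well down over the tray and all the steel falls out. Then stand the empty canister upright on the bench and sort the plugs into the rectangular bin and the feathers into the round pan. Leave the mug where it stands.

Things in the scene. Friction and masses are not known exactly. Their poses are not given: they have to be found in the camera images.
- rest: Fixed tipping rest: a ledge bar with a catch tray beyond it. Origin on the bench right under the middle of the ledge; y points level from the ledge to the tray, x along the ledge, z up. On the -y side is bare bench (a thin rubber patch marks where the canister's foot goes). On the +y side a steep steel apron falls from the bar to the tray floor, which it meets about 55 mm beyond the bar
- ledge (a point): top of the ledge at its middle, 100 mm above the bench. The ledge is a round level steel bar, 16 mm thick (centre line 92 mm above the bench), 230 mm long along the rest's x, on 16 mm square posts at x = +-105 mm
- tray (a point): centre of the open floor of the catch tray, on the floor surface (4 mm above the bench). The tray is fixed to the rest, flat, rubber lined, 250 mm along the rest's x and reaching to 310 mm beyond the bar along its y, with a steel lip 5 mm thick that stands 6 mm above the floor
- canister: tall open-topped square steel canister, loose, 64 x 64 mm outside, 240 mm tall, walls and floor 4 mm, about 0.4 kg empty, under 1 kg loaded; starts upright on the bench, holding plugs and feathers upright. Origin at the centre of its underside, z axis towards the mouth, x and y square to its sides
- mid (a point): centre of the canister, on its axis, 120 mm above its underside
- mouth (a point): centre of the canister's mouth, 240 mm above its underside
- bin: loose rectangular open steel bin, 125 mm (its x) by 145 mm (its y), 45 mm high, walls 4 mm, 0.6 kg: for the plugs. Origin at the centre of its underside, z up
- pan: loose round open aluminium pan, 136 mm across at the rim (128 mm at the foot), 45 mm high, walls 4 mm, 0.6 kg: for the feathers. Origin at the centre of its underside, z up
- mug: red enamel mug, bystander, 82 mm across, 85 mm tall; origin at the centre of its underside
- plug0: dark steel plug (wedge), 90 mm long, 0.11 kg; may be absent. Origin at mid-length, z axis lengthwise towards the head. Body 16 mm (x) by 13 mm (y), thinning to 8 mm in y for the last 26 mm at the foot; round head 17 mm across, the last 20 mm
- plug1: dark steel plug (wedge), 90 mm long, 0.11 kg; may be absent. Origin at mid-length, z axis lengthwise towards the head. Body 16 mm (x) by 13 mm (y), thinning to 8 mm in y for the last 26 mm at the foot; round head 17 mm across, the last 20 mm
- plug2: dark steel plug (wedge), 90 mm long, 0.11 kg; may be absent. Origin at mid-length, z axis lengthwise towards the head. Body 16 mm (x) by 13 mm (y), thinning to 8 mm in y for the last 26 mm at the foot; round head 17 mm across, the last 20 mm
- feather0: bright steel feather (half-round shim), 84 mm long, 0.06 kg; may be absent. Origin near mid-length, z axis lengthwise towards its ear. Strip 18 mm wide (x) and 9 mm thick (y from -2.5 to +6.5 mm, the round back to +y), with an ear at the +z end that sticks out 10 mm to -y from the origin
- feather1: bright steel feather (half-round shim), 84 mm long, 0.06 kg; may be absent. Origin near mid-length, z axis lengthwise towards its ear. Strip 18 mm wide (x) and 9 mm thick (y from -2.5 to +6.5 mm, the round back to +y), with an ear at the +z end that sticks out 10 mm to -y from the origin
- feather2: bright steel feather (half-round shim), 84 mm long, 0.06 kg; may be absent. Origin near mid-length, z axis lengthwise towards its ear. Strip 18 mm wide (x) and 9 mm thick (y from -2.5 to +6.5 mm, the round back to +y), with an ear at the +z end that sticks out 10 mm to -y from the origin
Mind the look-alikes: they are no part of the job. Leave any blue look-alike of the canister alone. Leave any orange look-alike of the bin alone.

How it is judged:
On the way, in this order (a step that is already met when the one before it is completed fails the run):
1. the canister, let go, rests half tipped on the ledge with its contents still inside (angle between canister's own z axis and vertical between 0.6 and 1.4 rad and contact force between the fingers and canister below 0.1 N and contact force between canister and rest above 0.2 N and linear speed of canister below 0.03 m/s and distance between each of plug0, plug1, plug2, feather0, feather1, feather2 and mid below 0.13 m), for 0.3 s.
2. held in its lower half, the canister is tipped over the ledge with its mouth pointing well down over the tray (angle between canister's own z axis and vertical above 1.9 rad and z of the grasp point in the frame of canister below 0.12 m and contact force between the fingers and canister above 1 N and y of mouth in the frame of rest between 0 and 0.3 m), for 0.2 s.
At the end, for the whole second after the job is handed in: every plug present lies in the rectangular bin and every feather present in the round pan (centres within the walls, no more than 60 mm above the underside), at rest, both containers level within 0.15 rad; the canister stands upright (within 0.1 rad) on the bench, its underside less than 20 mm up (z of plug0 in the frame of bin between 0 and 0.06 m and x of plug0 in the frame of bin between -0.062 and 0.062 m and y of plug0 in the frame of bin between -0.072 and 0.072 m and z of plug1 in the frame of bin between 0 and 0.06 m and x of plug1 in the frame of bin between -0.062 and 0.062 m and y of plug1 in the frame of bin between -0.072 and 0.072 m and z of plug2 in the frame of bin between 0 and 0.06 m and x of plug2 in the frame of bin between -0.062 and 0.062 m and y of plug2 in the frame of bin between -0.072 and 0.072 m and z of feather0 in the frame of pan between 0 and 0.06 m and horizontal distance between each of feather0, feather1, feather2 and pan below 0.066 m and z of feather1 in the frame of pan between 0 and 0.06 m and z of feather2 in the frame of pan between 0 and 0.06 m and linear speed of each of plug0, plug1, plug2, feather0, feather1, feather2, canister below 0.05 m/s and angle between canister's own z axis and vertical below 0.1 rad and height (world z) of canister below 0.02 m and angle between each of bin, pan's own z axis and vertical below 0.15 rad); the robot touches nothing.
It fails at once if the mug is shifted more than 5 cm (distance of mug from where it was at the start of the episode above 0.05 m).
Of plug0, plug1, plug2 only 1 to 3 are there at a start; the rules pass over those that are not, and their reading is None.
Of feather0, feather1, feather2 only 2 to 3 are there at a start; the rules pass over those that are not, and their reading is None.
At some moment in a run one of bin, pan may be knocked a few centimetres aside while the robot is not near it.
Once in a run the grip may slacken for a moment while it holds something.
It also fails if it takes over 210 s, if anything falls off the work surface, if the arm or the gripper's body presses on something with over 40 N, if the wrist force passes 120 N, or if a joint passes its speed limit or range.

## Working session

There is one attempt and no reset: what is moved stays moved. The work goes in short steps, Python scripts to look and compute and a shell command to move; the robot and the scene stay as the last step left them, time stands still between calls to the robot, and variables do not carry over. Pictures are saved under pics/ and viewed, about 12 in all and at most 16, crops included, and the job is handed in when it is done.

```bash
mkdir -p pics; cat > h.py <<'E'
import numpy as np, cv2
from scipy.spatial.transform import Rotation as Ro
from plant import bot
def cam(n): return bot.camera(n)
def K(p):
    f=p['frame'].shape[0]/2/np.tan(np.radians(p['fovy'])/2); return f,p['cx'],p['cy']
def ray(p,u,v):
    f,cx,cy=K(p); R=np.array(p['R']);t=np.array(p['t']).ravel()
    return -R.T@t, R.T@np.array([(u-cx)/f,(v-cy)/f,1.])
def onz(p,u,v,z):
    o,d=ray(p,u,v); return o+d*(z-o[2])/d[2]
def cloud(p):
    f,cx,cy=K(p); D=p['depth']; R=np.array(p['R']);t=np.array(p['t']).ravel()
    v,u=np.mgrid[:D.shape[0],:D.shape[1]]
    c=np.stack([(u-cx)/f*D,(v-cy)/f*D,D],-1)
    return (c-t)@R   # world pts HxWx3
def proj(p,X):
    f,cx,cy=K(p); c=np.array(p['R'])@np.asarray(X)+np.array(p['t']).ravel(); return c[0]/c[2]*f+cx,c[1]/c[2]*f+cy
def save(p,name,box=None,scale=1):
    im=p['frame'][:,:,::-1]
    if box: im=im[box[1]:box[3],box[0]:box[2]]
    cv2.imwrite('pics/'+name,cv2.resize(im,None,fx=scale,fy=scale,interpolation=cv2.INTER_CUBIC))
def pose():
    s=bot.sense(); return np.array(s['tcp_pos']),Ro.from_rotvec(s['orientation']),s
def togo(target,Rt=None):
    p,R,s=pose(); 
    print('shift mm (tool)',np.round(R.inv().apply(np.array(target)-p)*1000,1))
    if Rt is not None: print('turn deg (tool)',np.round(np.degrees((R.inv()*Rt).as_rotvec()),1))
E
python3 - <<'E'
from h import *
s=bot.sense(); print(s['t'],s['tcp_pos'],s['orientation'],s['width'],bot.hold_point_z)
print(Ro.from_rotvec(s['orientation']).as_matrix().round(2))
a=cam('top'); b=cam('side')
cv2.imwrite('pics/a.png',np.vstack([a['frame'],b['frame']])[:,:,::-1][:, :] if 0 else np.hstack([cv2.resize(a['frame'],(400,300)),cv2.resize(b['frame'],(400,300))])[:,:,::-1])
save(a,'top.png',scale=1.5); save(b,'side.png',scale=1.5)
for n,p in(('top',a),('side',b)):
    print(n,'cam pos',ray(p,0,0)[0].round(3))
    W=cloud(p)
    for k in ['rest','canister','bin','pan','mug']:
        for d in bot.boxes_of(k,p)[:3]:
            u,v=d['bbox'][:2]; print(k,round(d['conf'],2),np.round(d['bbox']),W[int(v),int(u)].round(3))
    for k in ['ledge','tray','mouth','mid','bin','pan','mug','canister']:
        for d in bot.tip_of(k,p)[:2]: 
            u,v=d['centre']; print(' tip',k,round(d['conf'],2),np.round(d['centre']),W[min(int(v),383),min(int(u),511)].round(3))
np.savez('c0.npz',top=cloud(a),side=cloud(b),tf=a['frame'],sf=b['frame'])
E
```

```text
0.0 [ 0.24184068 -0.6295473   0.23030732] [-1.359746    0.93609905 -0.93345165] 0.08540370490098645 0.0187
[[ 0.36 -0.    0.93]
 [-0.93  0.    0.36]
 [-0.   -1.   -0.  ]]
top cam pos [ 0.294 -0.04   1.474]
rest 0.88 [260. 179. 170.  92.] [ 0.526 -0.06   0.015]
canister 0.95 [355. 234.  46.  26.] [ 0.362 -0.354  0.007]
canister 0.71 [376. 184.  45.  42.] [ 0.505 -0.4    0.09 ]
bin 0.83 [132. 204.  56.  46.] [0.448 0.336 0.005]
pan 0.75 [131. 151.  44.  48.] [0.611 0.345 0.009]
mug 0.92 [332. 129.  47.  30.] [ 0.694 -0.291  0.001]
 tip ledge 0.67 [132. 149.] [0.619 0.343 0.003]
 tip ledge 0.6 [277. 171.] [ 0.537 -0.111  0.099]
 tip tray 0.61 [217. 177.] [0.533 0.074 0.003]
 tip mouth 0.98 [383. 177.] [ 0.517 -0.406  0.146]
 tip mouth 0.57 [361. 231.] [ 0.364 -0.356  0.091]
 tip mid 0.95 [354. 238.] [ 0.347 -0.354  0.005]
 tip bin 0.95 [133. 204.] [0.445 0.329 0.007]
 tip bin 0.59 [127. 285.] [0.198 0.341 0.004]
 tip pan 0.91 [132. 150.] [0.616 0.343 0.004]
 tip mug 0.96 [321. 131.] [ 0.682 -0.254  0.01 ]
 tip canister 0.89 [364. 190.] [ 0.473 -0.346  0.171]
 tip canister 0.72 [340. 234
[... 378 characters left out ...]
2  0.077]
 tip ledge 0.71 [230. 183.] [ 0.556 -0.235  0.004]
 tip tray 0.62 [223. 250.] [0.524 0.067 0.006]
 tip mouth 0.97 [252. 100.] [ 0.503 -0.416  0.222]
 tip mouth 0.69 [289. 112.] [ 0.376 -0.347  0.227]
 tip mid 0.79 [292. 147.] [ 0.358 -0.3    0.128]
 tip mid 0.78 [255. 131.] [ 0.484 -0.348  0.147]
 tip bin 0.83 [335. 351.] [0.204 0.335 0.007]
 tip bin 0.63 [254. 129.] [ 0.491 -0.351  0.149]
 tip pan 0.7 [232. 208.] [ 0.52  -0.075  0.043]
 tip pan 0.6 [168. 334.] [0.608 0.339 0.005]
 tip mug 0.96 [196. 172.] [ 0.668 -0.222  0.051]
 tip mug 0.66 [229. 182.] [ 0.564 -0.236  0.002]
 tip canister 0.88 [256. 160.] [ 0.48  -0.342  0.028]
 tip canister 0.6 [290. 169.] [ 0.356 -0.294  0.038]
```

View images.

View pics/top.png

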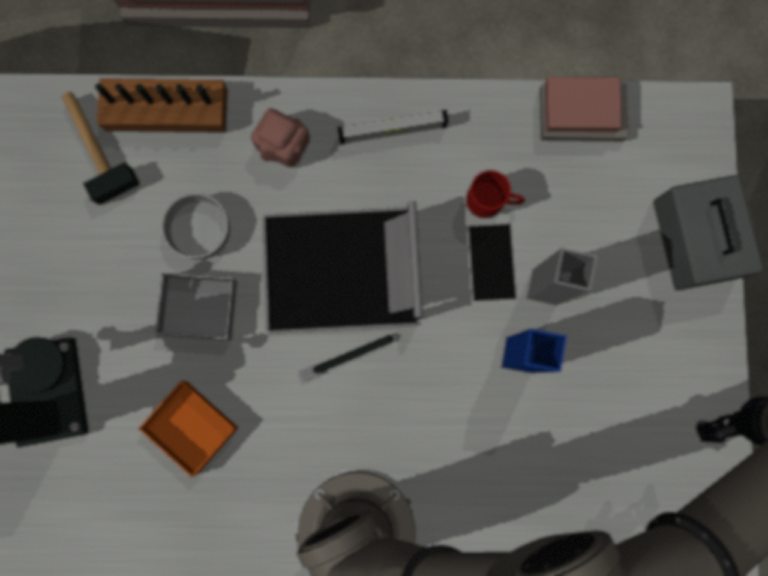

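View pics/side.png

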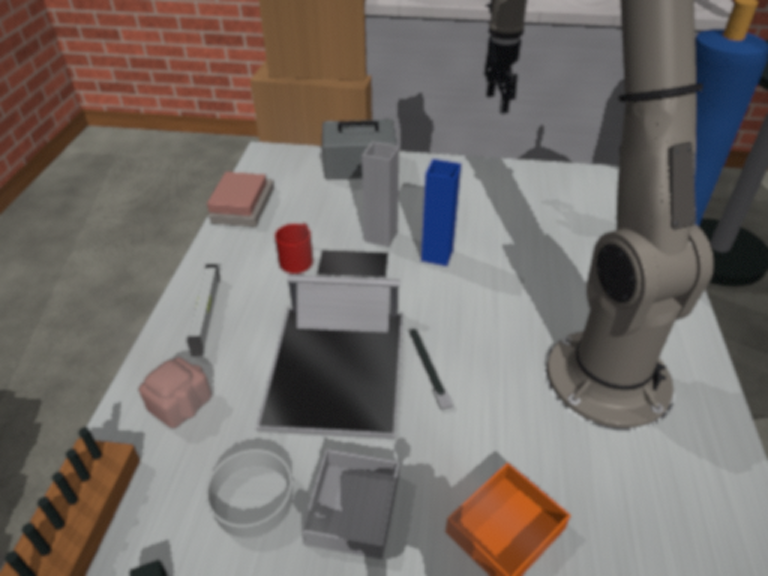

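Top view: grey canister at (575,270) px of the 768x576 picture, blue one at (535,350), ledge bar at col 415, rows 203–318, rubber patch at (492,262), mug (490,193), pan (197,227), bin (197,307). The side view agrees with this. Next I fit the geometry from depth.

```bash
python3 - <<'E'
from h import *
c=np.load('c0.npz')
def rect(P): 
    r=cv2.minAreaRect((P*1000).astype(np.float32)); return np.round(r[0],1),np.round(r[1],1),round(r[2],1)
for n in('top','side'):
    W=c[n].reshape(-1,3); F=c['tf' if n=='top' else 'sf'].reshape(-1,3).astype(int)
    m=lambda x0,x1,y0,y1,z0,z1:W[(W[:,0]>x0)&(W[:,0]<x1)&(W[:,1]>y0)&(W[:,1]<y1)&(W[:,2]>z0)&(W[:,2]<z1)]
    print(n)
    P=m(.41,.56,-.46,-.3,.215,.26); print('can rim',len(P),rect(P[:,:2]),P[:,2].max(),np.median(P[:,2]))
    P=m(.41,.56,-.46,-.3,.03,.26); print('can all',len(P),rect(P[:,:2]))
    P=m(.38,.7,-.2,-.05,.088,.12); print('ledge',len(P),rect(P[:,:2]),P[:,2].max(), np.median(P[:,1]))
    P=m(.3,.8,-.3,.25,.088,.12)
    P=m(.6,.8,-.34,-.15,.05,.12); print('mug',len(P),rect(P[:,:2]),P[:,2].max())
    P=m(.53,.72,.25,.45,.033,.06); print('pan',len(P),rect(P[:,:2]),P[:,2].max())
    P=m(.36,.535,.22,.45,.033,.06); print('bin',len(P),rect(P[:,:2]),P[:,2].max())
    P=m(.29,.41,-.4,-.23,.2,.26); print('blue',len(P),rect(P[:,:2]),P[:,2].max())
    dark=(F.max(1)<45)&(W[:,2]<.02)&(W[:,2]>-.02)&(W[:,0]>.4)&(W[:,0]<.7)
    P=W[dark&(W[:,1]<-.17)&(W[:,1]>-.3)]; print('patch',len(P),len(P) and rect(P[:,:2]))
    P=W[dark&(W[:,1]>-.08)&(W[:,1]<.25)]; print('tray',len(P),len(P) and rect(P[:,:2]))
E
```

```text
top
can rim 327 (array([ 492.6, -382. ]), array([65.5, 65.8]), 77.6) 0.24656079819414548 0.2368800575337384
can all 1206 (array([ 492.2, -381.9]), array([67. , 66.6]), 78.3)
ledge 439 (array([ 534.2, -107.8]), array([230.4,  19.1]), 3.6) 0.10769203709669237 -0.10857464689628703
mug 314 (array([ 668. , -268.6]), array([104.3,  82.9]), 47.3) 0.09255800226483808
pan 283 (array([606.4, 338.1]), array([134.4, 133.3]), 16.0) 0.053009603171510745
bin 334 (array([442.5, 332.4]), array([147.5, 125.5]), 86.5) 0.05566377358315662
blue 350 (array([ 351.1, -326.6]), array([66.7, 64.6]), 79.7) 0.24771889453349255
patch 1017 (array([ 544.8, -268.6]), array([154.1,  71.2]), 3.1)
tray 5936 (array([525.5,  53.8]), array([236.8, 278.2]), 3.5)
side
can rim 331 (array([ 492.4, -382.2]), array([71.8, 65.5]), 76.9) 0.24411008989430955 0.230603414140415
can all 1400 (array([ 493.1, -381. ]), array([74.5, 67.3]), 77.5)
ledge 423 (array([ 534.7, -107. ]), array([230.6,  21.5]), 3.6) 0.10873528840766332 -0.10490862975309198
mug 430 (array([ 680.2, -266.3]), array([ 81. , 105.8]), 20.6) 0.09122242017871562
pan 588 (array([607.4, 338.9]), array([134.5, 134.7]), 61.9) 0.050052479336626134
bin 697 (array([443.1, 332.8]), array([147.5, 125.5]), 86.8) 0.05136294413837764
blue 481 (array([ 351.5, -326. ]), array([72.2, 65.3]), 79.1) 0.24425262826720393
patch 30 (array([ 482.1, -276.5]), array([14.1, 48.4]), 8.0)
tray 2454 (array([555.4,  82.2]), array([173.6, 255.4]), 18.8)
```

```bash
python3 -m pendant '[[[0,0,0,0,-50,0,0],[0,0,0,0,-50,0,0],[0,-10,0,0,-40,0,0],[0,-10,0,0,0,0,0],[0,-10,0,0,0,0,0],[0,-10,0,0,0,0,0],[0,-10,0,0,0,0,0],[0,-6,0,0,0,0,0]]]'
cat >> h.py <<'E'
def frame(yaw,lean):
    "tool frame: x = jaw axis at yaw deg, y = approach, leaned so that the body goes back to -y' by lean deg"
    return Ro.from_euler('z',yaw,degrees=True)*Ro.from_matrix(np.array([[1,0,0],[0,0,1],[0,-1,0]]).T.T)*Ro.from_euler('x',lean,degrees=True)
E
python3 - <<'E'
from h import *
F=frame(-12.5,0);print(F.as_matrix().round(2)); print(pose()[1].as_matrix().round(2))
F=frame(-12.5,30);print(F.as_matrix()[:,1])
g=np.array([.4925,-.382,.215]); t=g+F.as_matrix()[:,1]*(.0187-.09)
togo(t,F)
E
```

```text
t: 2.4
tcp_pos: [0.2421, -0.6299, 0.3762]
orientation: [-1.566, 0.153, -0.153]
wrist_force: [-0.5, -0.9, -0.1]
width: 0.0855
[[ 0.98  0.    0.22]
 [-0.22  0.    0.98]
 [ 0.   -1.    0.  ]]
[[ 0.98 -0.    0.19]
 [-0.19 -0.    0.98]
 [-0.   -1.   -0.  ]]
[ 0.10821981  0.488148   -0.8660254 ]
shift mm (tool) [196.9  99.3 256.1]
turn deg (tool) [30.   1.3 -0.4]
```

```bash
python3 -m pendant '[[[0,0,0,33,0,43,0],[0,0,0,33,0,43,0],[0,0,0,33,0,43,0],[0,0,0,33,0,43,0],[0,0,0,33,0,43,0],[10,0,0,32,0,41,0],[10,1,0,0,0,0,0],[10,0,0,0,0,0,0]]]'
python3 - <<'E'
from h import *
F=frame(-12.5,30)
g=np.array([.4925,-.382,.215]); t=g+F.as_matrix()[:,1]*(.0187-.08)
togo(t,F)
E
```

```text
t: 3.4
tcp_pos: [0.4946, -0.4059, 0.3797]
orientation: [-1.031, 0.104, -0.186]
wrist_force: [0.7, -0.9, -0.4]
width: 0.0852
shift mm (tool) [ -7.5  92.1 -63.6]
turn deg (tool) [-0.7  0.8 -0.3]
```

```bash
python3 -m pendant '[[[0,0,0,-7,30,-32,0],[0,1,0,0,30,-32,0],[0,0,0,0,30,0,0]]]'
python3 - <<'E'
from h import *
F=frame(-12.5,30)
p=cam('wrist'); W=cloud(p).reshape(-1,3)
P=W[(W[:,2]>.225)&(W[:,2]<.26)&(abs(W[:,0]-.49)<.1)&(abs(W[:,1]+.38)<.1)]
print(len(P), cv2.minAreaRect((P[:,:2]*1000).astype(np.float32)) if len(P) else '')
g=np.array([.4925,-.382,.215]); t=g+F.as_matrix()[:,1]*.0187
togo(t,F); save(p,'w1.png'); print(pose()[0],ray(p,0,0)[0])
E
```

```text
t: 3.78
tcp_pos: [0.4839, -0.4197, 0.2651]
orientation: [-1.029, 0.124, -0.203]
wrist_force: [-0.7, -0.2, -0.2]
width: 0.0852
3076 ((452.722900390625, -367.3328857421875), (72.99417114257812, 164.33299255371094), 68.0941390991211)
shift mm (tool) [ 1.2 77.1  4.4]
turn deg (tool) [-1.  -0.5 -0.4]
[ 0.48437607 -0.41512253  0.26266796] [ 0.48463023 -0.42143791  0.43164864]
```

View pics/w1.png

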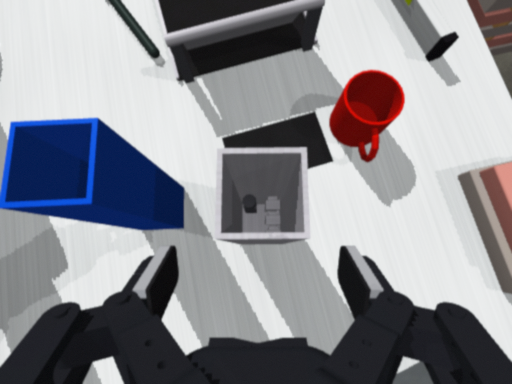

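Wrist view: the canister mouth is at (262,193), square to the jaws. Inside are one dark plug (250,203) and two or three feathers (270,210).

```bash
python3 -m pendant '[[[0,0,0,1,26,4,0],[0,0,0,0,26,0,0],[0,0,0,0,24,0,0],[0,0,0,0,0,0,0]]]'
python3 - <<'E'
from h import *
F=frame(-12.5,30)
g=np.array([.4925,-.382,.215]); t=g+F.as_matrix()[:,1]*.0187
togo(t,F)
E
python3 -m pendant '[[[0,0,0,0,0,0,1],[0,0,0,0,0,0,1],[0,0,0,0,0,0,1],[0,0,0,0,0,0,1],[0,0,0,0,0,0,1],[0,0,0,0,0,0,1]]]'
```

```text
t: 4.32
tcp_pos: [0.4952, -0.3729, 0.1999]
orientation: [-1.025, 0.123, -0.197]
wrist_force: [0.2, 0.6, 0.1]
width: 0.0855
shift mm (tool) [-0.7  0.9 -0.7]
turn deg (tool) [-0.9 -0.4 -0.3]
t: 5.08
tcp_pos: [0.4955, -0.3757, 0.2017]
orientation: [-1.029, 0.122, -0.2]
wrist_force: [0.1, -0.0, -5.3]
width: 0.0635
```

```bash
cat >> h.py <<'E'
from scipy.spatial.transform import Slerp
def T(R,p): M=np.eye(4); M[:3,:3]=R.as_matrix() if hasattr(R,'as_matrix') else R; M[:3,3]=p; return M
def Ttool():
    p,R,s=pose(); return T(R,p)
def rows(A,B,n,pivot=np.zeros(3)):
    "relative rows from tool pose A to B in n steps; pivot (tool coords) moves on a straight line"
    RA,RB=Ro.from_matrix(A[:3,:3]),Ro.from_matrix(B[:3,:3]); rv=(RA.inv()*RB).as_rotvec()
    pa=A[:3,3]+RA.apply(pivot); pb=B[:3,3]+RB.apply(pivot); out=[]; prev=A
    for k in range(1,n+1):
        R=RA*Ro.from_rotvec(rv*k/n); M=T(R,pa+(pb-pa)*k/n-R.apply(pivot))
        D=np.linalg.inv(prev)@M; out.append(np.r_[np.degrees(Ro.from_matrix(D[:3,:3]).as_rotvec()),D[:3,3]*1000]); prev=M
    for r in out: print(np.round(r,1).tolist())
yaw0=3.6
REST=T(Ro.from_euler('z',yaw0,degrees=True),[.534,-.108,0])
def canpose(theta,d,rx=-.015):
    "canister leaning toward +y' by theta (deg), its lower (+y) bottom edge d behind ledge on the bench"
    R=Ro.from_euler('x',-theta,degrees=True); e=R.apply([0,.032,0])
    return REST@T(R,np.array([rx,-d,0])-e)
E
python3 - <<'E'
from h import *
C0=T(Ro.from_euler('z',-12.5,degrees=True),[.4925,-.382,0]); G=Ttool()
rel=np.linalg.inv(C0)@G; np.save('rel.npy',rel); print('tcp in can',rel[:3,3].round(4))
d=.155; th=90-np.degrees(np.arctan(92/155)+np.arcsin(8/np.hypot(92,155))); print('theta',th)
L=canpose(th,d); B=L.copy(); B[2,3]+=.07; np.save('lean.npy',L)
A=G.copy(); A[2,3]+=.1
print(L[:3,3]); rows(G,A,2); print(); rows(A,B@rel,8)
print('final tool',(L@rel).round(2))
E
```

```text
tcp in can [0.0015 0.0068 0.2017]
theta 56.76499441431077
[ 0.52986337 -0.28113977  0.02676575]
[0.0, 0.0, -0.0, -0.3, -43.0, 25.6]
[0.0, -0.0, -0.0, -0.3, -43.0, 25.6]

[-7.1, -2.1, 0.0, -4.3, 27.8, 22.1]
[-7.1, -2.1, 0.0, -3.4, 24.8, 25.5]
[-7.1, -2.1, 0.0, -2.4, 21.5, 28.5]
[-7.1, -2.1, 0.0, -1.3, 17.8, 31.0]
[-7.1, -2.1, 0.0, -0.1, 13.9, 32.9]
[-7.1, -2.1, 0.0, 1.1, 9.8, 34.4]
[-7.1, -2.1, 0.0, 2.3, 5.5, 35.3]
[-7.1, -2.1, 0.0, 3.6, 1.1, 35.6]
final tool [[ 1.    0.02 -0.05  0.52]
 [ 0.05 -0.44  0.9  -0.11]
 [ 0.   -0.9  -0.44  0.13]
 [ 0.    0.    0.    1.  ]]
```

```bash
python3 -m pendant '[[[0,0,0,0,-22,13,1],[0,0,0,0,-22,13,1],[0,0,0,0,-22,13,1],[0,0,0,0,-22,13,1]]]'; python3 -m pendant '[[[-7,-2,0,-4,28,22,1],[-7,-2,0,-3,25,25,1],[-7,-2,0,-2,21,28,1],[-7,-2,0,-1,18,31,1],[-7,-2,0,0,14,33,1],[-7,-2,0,1,10,34,1],[-7,-2,0,2,5,35,1],[-7,-2,0,3,1,35,1]]]'
python3 - <<'E'
from h import *
L=np.load('lean.npy'); rel=np.load('rel.npy'); B=L.copy(); B[2,3]+=.03
print(Ttool().round(3)); rows(Ttool(),B@rel,3)
p=cam('side'); save(p,'s2.png',(150,60,406,252),2.5)
E
```

```text
t: 5.58
tcp_pos: [0.4918, -0.3766, 0.3002]
orientation: [-1.027, 0.133, -0.194]
wrist_force: [-0.6, -0.2, -6.9]
width: 0.0631
t: 6.58
tcp_pos: [0.5127, -0.1119, 0.1937]
orientation: [-2.043, -0.031, 0.033]
wrist_force: [0.3, -1.2, -6.5]
width: 0.0631
[[ 0.999  0.008 -0.037  0.513]
 [ 0.036 -0.455  0.89  -0.112]
 [-0.01  -0.891 -0.455  0.194]
 [ 0.     0.     0.     1.   ]]
[0.3, -0.2, -0.3, 2.8, 9.1, 5.6]
[0.3, -0.2, -0.3, 2.7, 9.1, 5.6]
[0.3, -0.2, -0.3, 2.7, 9.2, 5.5]
```

View pics/s2.png

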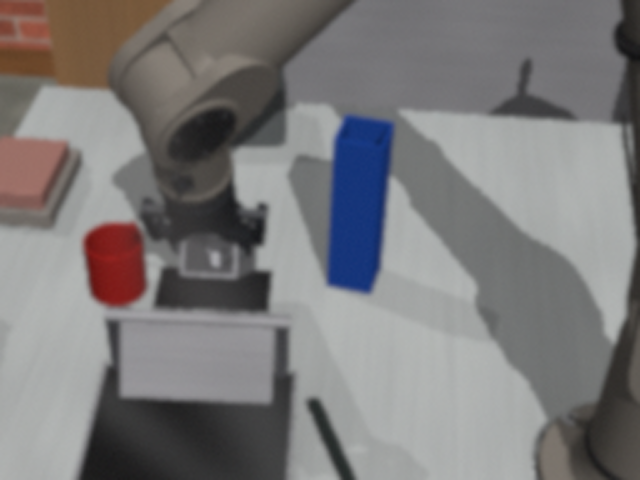

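Side view: the canister mouth faces the camera at (210,257) of the crop, clear of the bar (200,318) and the mug (115,265). I lower it next.

```bash
python3 -m pendant '[[[0,0,0,3,9,6,1],[0,0,0,3,9,6,1],[0,0,0,3,9,6,1],[0,0,0,0,0,0,1]]]'
python3 - <<'E'
from h import *
L=np.load('lean.npy'); rel=np.load('rel.npy'); B=L.copy(); B[2,3]+=.004
rows(Ttool(),B@rel,3)
E
```

```text
t: 7.12
tcp_pos: [0.5254, -0.0957, 0.1666]
orientation: [-2.046, -0.047, 0.035]
wrist_force: [0.6, -0.3, -7.2]
width: 0.0632
[0.4, -0.0, -0.1, -1.8, 11.2, 0.9]
[0.4, -0.0, -0.1, -1.8, 11.2, 0.8]
[0.4, -0.0, -0.1, -1.8, 11.2, 0.7]
```

```bash
python3 -m pendant '[[[0.4,0,0,-2,11,1,1],[0.4,0,0,-2,11,1,1],[0.4,0,0,-1,10,0,1],[0,0,0,0,0,0,1]]]'
python3 - <<'E'
from h import *
L=np.load('lean.npy'); rel=np.load('rel.npy'); B=L.copy(); 
rows(Ttool(),B@rel,1); print(Ttool().round(3)[:3,3])
W=cloud(cam('side')).reshape(-1,3); C=np.linalg.inv(REST)@np.c_[W,np.ones(len(W))].T
m=(abs(C[0]+.015)<.028)&(C[1]<-.03)&(C[1]>-.28)&(C[2]>.02)&(C[2]<.2)
Y,Z=C[1][m],C[2][m]
for y in np.arange(-.28,-.03,.02):
    k=(Y>y)&(Y<y+.02); print(round(y+.01,2),k.sum(),Z[k].max().round(3) if k.any() else '',Z[k].min().round(3) if k.any() else '')
E
```

```text
t: 7.62
tcp_pos: [0.5308, -0.1, 0.148]
orientation: [-2.015, -0.064, 0.013]
wrist_force: [-0.4, -1.9, -4.7]
width: 0.0632
[-0.5, -0.6, 0.9, -11.0, 18.2, -0.6]
[ 0.531 -0.1    0.148]
-0.27 0  
-0.25 0  
-0.23 0  
-0.21 0  
-0.19 0  
-0.17 0  
-0.15 21 0.039 0.021
-0.13 13 0.053 0.02
-0.11 11 0.102 0.024
-0.09 36 0.094 0.03
-0.07 53 0.124 0.046
-0.05 9 0.102 0.069
-0.03 2 0.092 0.085
```

```bash
python3 - <<'E'
from h import *
s=bot.sense(); print(np.round(s['q'],3),s['wrist_force'],s['tcp_pos'],s['torque'])
p=cam('side'); save(p,'s3.png',(190,100,318,196),5)
E
```

```text
[ 0.093  0.396 -0.355  2.01   0.718  0.97  -0.675] [ 1.77683543 -0.08339295 -1.45507753] [ 0.53070155 -0.09975756  0.14793815] [ 0.53473788 -0.21491714  0.2579941 ]
```

View pics/s3.png

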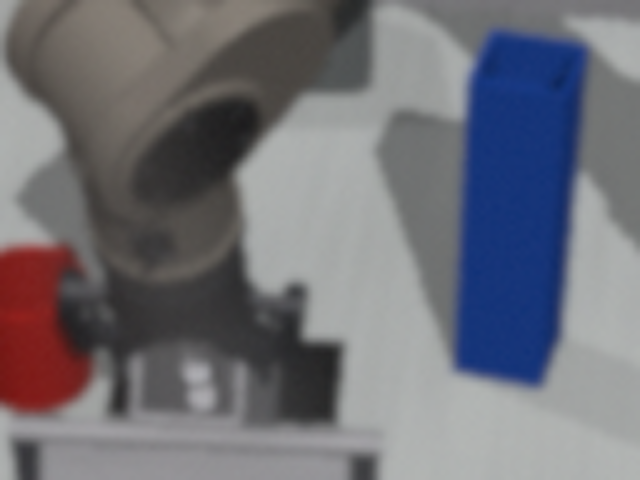

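Side crop: the mouth is at (190,380), apparently still behind the bar (row 435) and close to the mug at left. I'll measure the real canister pose.

```bash
python3 - <<'E'
from h import *
L=np.load('lean.npy'); rel=np.load('rel.npy'); C=Ttool()@np.linalg.inv(rel)
R0=np.linalg.inv(REST)
print('pred can in rest',(R0@C).round(3)); print('pred mouth rest',(R0@C@[0,0,.24,1]).round(3),'world',(C@[0,0,.24,1]).round(3))
for n in('side','top'):
    p=cam(n); W=cloud(p)
    print(n,'pred mouth px',proj(p,(C@[0,0,.24,1])[:3]),'foot',proj(p,C[:3,3]),'ledge',proj(p,[.534,-.108,.1]))
    for k in('mouth','mid','canister','ledge','mug'):
        for d in bot.tip_of(k,p)[:2]: u,v=d['centre']; print(k,round(d['conf'],2),np.round(d['centre'],1),W[int(v),int(u)].round(3),(R0@np.r_[W[int(v),int(u)],1])[:3].round(3))
save(p,'t3.png',(230,90,390,210),4)
E
```

```text
pred can in rest [[ 1.     0.017 -0.008 -0.003]
 [-0.003  0.556  0.831 -0.163]
 [ 0.018 -0.831  0.556  0.041]
 [ 0.     0.     0.     1.   ]]
pred mouth rest [-0.005  0.037  0.175  1.   ] world [ 0.527 -0.072  0.175  1.   ]
side pred mouth px (np.float64(227.5833088594458), np.float64(175.0064356774794)) foot (np.float64(235.64572647580604), np.float64(167.31328571644474)) ledge (np.float64(228.5988747574332), np.float64(185.87837316050025))
mouth 0.64 [295.1 116. ] [ 0.353 -0.363  0.204] [-0.197 -0.243  0.204]
mouth 0.57 [225.1 172.7] [ 0.561 -0.191  0.084] [ 0.022 -0.085  0.084]
mid 0.97 [292.6 141.1] [ 0.355 -0.294  0.152] [-0.19  -0.175  0.152]
mid 0.85 [232.6 173.6] [ 0.546 -0.225  0.053] [ 0.004 -0.118  0.053]
canister 0.98 [293.5 169.8] [ 0.345 -0.296  0.033] [-0.2   -0.176  0.033]
canister 0.58 [236.6 174.7] [ 0.537 -0.252  0.027] [-0.006 -0.144  0.027]
ledge 0.63 [240.1 338.2] [0.432 0.329 0.004] [-0.074  0.443  0.004]
ledge 0.61 [230.2 184.2] [ 0.517 -0.05   0.16 ] [-0.014  0.059  0.16 ]
mug 0.64 [194.6 172.2] [ 0.674 -0.217  0.051] [ 0.133 -0.117  0.051]
mug 0.27 [230.3 177.3] [ 0.544 -0.181  0.073] [ 0.005 -0.074  0.073]
top pred mouth px (np.float64(264.0357437069573), np.float64(169.5518565932984)) foot (np.float64(328.176358668418), np.float64(173.27916332826402)) ledge (np.float64(275.8270975224844), np.float64(171.8081020592175))
mouth 0.94 [363.8 232.3] [ 0.36  -0.357  0.113] [-0.189 -0.238  0.113]
mouth 0.84 [264.9 167. ] [ 0.513 -0.069  0.288] [-0.018  0.04   0.288]
mid 0.94 [294.4 177.7] [ 0.511 -0.157  0.15 ] [-0.026 -0.047  0.15 ]
mid 0.57 [356.9 238.2] [ 0.346 -0.354  0.035] [-0.203 -0.233  0.035]
canister 0.73 [343.1 235.4] [ 0.35  -0.294  0.141] [-0.196 -0.174  0.141]
canister 0.67 [323.4 176. ] [ 0.529 -0.251  0.067] [-0.014 -0.142  0.067]
mug 0.91 [321.9 131.5] [ 0.683 -0.255  0.006] [ 0.139 -0.156  0.006]
```

View pics/t3.png

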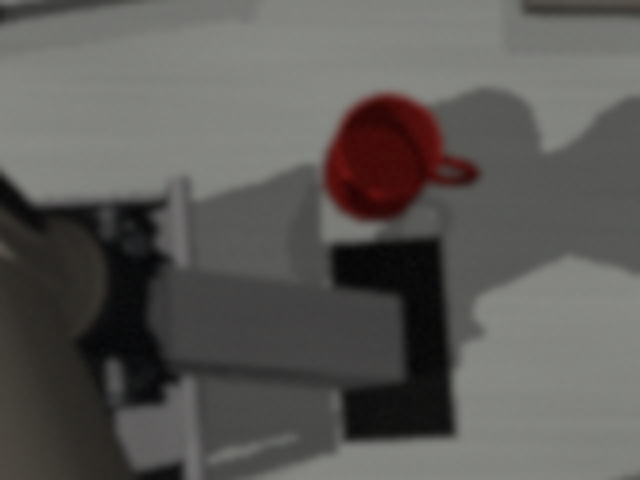

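Top crop: the canister runs from the bar (col 180) to the patch (col 405), much as predicted. I fit its top face to get the actual height.

```bash
cat >> h.py <<'E'
def face(n='top',y0=-.2,y1=-.02,rx=-.01):
    "profile of the canister's upper face in the rest frame"
    W=cloud(cam(n)).reshape(-1,3); C=np.linalg.inv(REST)@np.c_[W,np.ones(len(W))].T
    m=(abs(C[0]-rx)<.02)&(C[1]>y0)&(C[1]<y1)&(C[2]>.03)&(C[2]<.25)
    a,b=np.polyfit(C[1][m],C[2][m],1); r=C[2][m]-a*C[1][m]-b; k=abs(r)<.01
    a,b=np.polyfit(C[1][m][k],C[2][m][k],1); th=90-np.degrees(np.arctan(a))
    # lower face: 64 mm below along normal; height of line through, at bar centre and gap
    n_=np.array([-np.sin(np.arctan(a)),np.cos(np.arctan(a))]); dist=n_@np.array([0-0,.092-b])  # signed dist of bar centre from upper face
    print('tilt',th.round(1),'rms',r[k].std().round(4),k.sum(),'gap to bar mm',((-dist-.064-.008)*1000).round(1)); return a,b
E
python3 - <<'E'
from h import *
a,b=face(); print(a,b)
C=Ttool()@np.linalg.inv(np.load('rel.npy')); M=np.linalg.inv(REST)@C
q=M@[0,-.032,.1,1]; print('pred upper face pt',q.round(3),'meas z',a*q[1]+b)
s=bot.sense();print(s['wrist_force'],s['torque'])
E
```

```text
tilt 49.5 rms 0.0027 611 gap to bar mm 2.6
0.8528542399730061 0.19004230974709138
pred upper face pt [-0.004 -0.097  0.123  1.   ] meas z 0.10771396429102723
[ 1.03113881 -2.2301019  -1.61344546] [-0.23868218 -0.41270737  0.35010718]
```

```bash
python3 - <<'E'
from h import *
rel=np.load('rel.npy'); G=Ttool(); C=G@np.linalg.inv(rel); R0=np.linalg.inv(REST); M=R0@C
g=(R0@G@[0,-.0187,0,1])[:3]; print('grasp in can',np.linalg.inv(C)@G@[0,-.0187,0,1])
Q=Ro.from_euler('x',6.7,degrees=True); M2=T(Q*Ro.from_matrix(M[:3,:3]),g+Q.apply(M[:3,3]-g))
q=M2@[0,-.032,.1,1]; print(q.round(3),'meas z',.8528*q[1]+.19, 'edge',(M2@[0,.032,0,1]).round(3))
C2=REST@M2; rel2=np.linalg.inv(C2)@G; np.save('rel2.npy',rel2)
L=np.load('lean.npy'); B=L.copy(); B[2,3]+=.025
D=G.copy(); D[2,3]+=.03
rows(G,D,1); rows(D,B@rel2,4); B2=L.copy(); rows(B@rel2,B2@rel2,3)
E
```

```text
grasp in can [ 0.00157118 -0.00278211  0.21779479  1.        ]
[-0.004 -0.091  0.11   1.   ] meas z 0.11243487214178792 edge [-0.003 -0.126 -0.004  1.   ]
[-0.0, -0.0, 0.0, 0.5, -27.1, -12.9]
[-1.8, -0.2, 0.2, -2.6, 5.6, -0.5]
[-1.8, -0.2, 0.2, -2.6, 5.7, -0.4]
[-1.8, -0.2, 0.2, -2.6, 5.7, -0.2]
[-1.8, -0.2, 0.2, -2.6, 5.7, 0.0]
[-0.0, -0.0, 0.0, -0.0, 7.0, 4.5]
[0.0, 0.0, -0.0, -0.0, 7.0, 4.5]
[0.0, 0.0, -0.0, -0.0, 7.0, 4.5]
```

```bash
python3 -m pendant '[[[0,0,0,0,-27,-13,1],[-2,0,0,-3,6,-1,1],[-2,0,0,-3,6,0,1],[-2,0,0,-3,6,0,1],[-2,0,0,-3,6,0,1],[0,0,0,0,0,0,1]]]'
python3 - <<'E'
from h import *
face(); rel=np.load('rel2.npy'); G=Ttool(); print((np.linalg.inv(REST)@G@np.linalg.inv(rel)).round(3)); L=np.load('lean.npy')
rows(G,L@rel,3)
E
```

```text
t: 9.12
tcp_pos: [0.5249, -0.0978, 0.1629]
orientation: [-2.144, -0.086, -0.001]
wrist_force: [0.1, -4.6, -3.8]
width: 0.0634
tilt 44.3 rms 0.0026 531 gap to bar mm 2.2
[[ 0.999  0.024 -0.021 -0.006]
 [ 0.004  0.545  0.838 -0.16 ]
 [ 0.032 -0.838  0.545  0.058]
 [ 0.     0.     0.     1.   ]]
[0.1, -0.3, 0.6, -2.0, 10.7, 1.9]
[0.1, -0.3, 0.6, -1.9, 10.7, 1.9]
[0.1, -0.3, 0.6, -1.8, 10.7, 1.9]
```

```bash
python3 - <<'E'
from h import *
G=Ttool(); R0=np.linalg.inv(REST); g=(R0@G@[0,-.0187,0,1])[:3]; print('grasp',g.round(3))
def foot(g,t): 
    t=np.radians(t); ax=np.array([0,np.sin(t),np.cos(t)]); lo=np.array([0,np.cos(t),-np.sin(t)]); return g-.218*ax+.0348*lo
print('foot edge',foot(g,44.3).round(3))
# wanted grasp, foot edge at -.16, tilt t
f=lambda t:np.array([-.012,-.158,0])-foot(np.zeros(3),t)
Rt=G[:3,:3]; prev=g
for t,rot in((44.3,0),(50,-5),(57,-5)):
    w=f(t)
    print(t,'grasp->',w.round(3),'tool shift mm',((REST[:3,:3]@(w-prev))@Rt*1000).round(1)); prev=w
E
```

```text
grasp [-0.009  0.021  0.179]
foot edge [-0.009 -0.107 -0.002]
44.3 grasp-> [-0.012 -0.031  0.18 ] tool shift mm [ -2.8  26.5 -44.1]
50 grasp-> [-0.012 -0.013  0.167] tool shift mm [-0.5  2.  21.9]
57 grasp-> [-0.012  0.006  0.148] tool shift mm [-0.7  5.4 26.4]
```

```bash
python3 -m pendant '[[[0,0,0,0,-13,-7,1],[0,0,0,-1,9,-15,1],[0,0,0,-1,9,-15,1],[0,0,0,-1,9,-15,1],[0,0,0,0,13,7,1],[0,0,0,0,0,0,1]]]'
python3 - <<'E'
from h import *
face()
G=Ttool(); R0=np.linalg.inv(REST); g=(R0@G@[0,-.0187,0,1])[:3]; print('grasp',g.round(3))
f=lambda t:np.array([-.012,-.158,0])+np.array([0,.218*np.sin(t)-.0348*np.cos(t),.218*np.cos(t)+.0348*np.sin(t)])
prev=g
for t in (46,52,58): w=f(np.radians(t)); print(t,((REST[:3,:3]@(w-prev))@G[:3,:3]*1000).round(1)); prev=w
E
```

```text
t: 9.93
tcp_pos: [0.5273, -0.1506, 0.1697]
orientation: [-2.139, -0.088, -0.01]
wrist_force: [-0.8, -1.4, -6.5]
width: 0.0635
tilt 41.3 rms 0.0059 275 gap to bar mm 40.3
grasp [-0.01  -0.032  0.186]
46 [-2.7  4.1 10.5]
52 [-0.7  2.9 22.9]
58 [-0.8  5.3 22.5]
```

```bash
python3 -m pendant '[[[0,0,0,-3,6,5,1],[0,0,0,0,3,8,1],[-2,0,0,0,2,11,1],[-2,0,0,0,2,11,1],[0,0,0,0,3,11,1],[0,0,0,0,0,0,1]]]'
python3 - <<'E'
from h import *
face()
G=Ttool(); R0=np.linalg.inv(REST); g=(R0@G@[0,-.0187,0,1])[:3]; print('grasp',g.round(3))
f=lambda t:np.array([-.012,-.158,0])+np.array([0,.218*np.sin(t)-.0348*np.cos(t),.218*np.cos(t)+.0348*np.sin(t)])
w=f(np.radians(57)); print(((REST[:3,:3]@(w-g))@G[:3,:3]*1000).round(1))
E
```

```text
t: 10.72
tcp_pos: [0.5283, -0.122, 0.141]
orientation: [-2.225, -0.093, -0.025]
wrist_force: [0.3, 0.7, -2.7]
width: 0.0631
tilt 53.0 rms 0.0026 726 gap to bar mm 10.1
grasp [-0.007 -0.002  0.156]
[-5.2  1.1 11.2]
```

```bash
python3 -m pendant '[[[0,0,0,-2,2,8,1],[0,0,0,-2,2,6,1],[0,0,0,0,0,0,1]]]'
python3 - <<'E'
from h import *
face()
E
python3 -m pendant '[[[0,0,0,0,0,0,0.1],[0,0,0,0,0,0,0.1],[0,0,0,0,0,0,0],[0,0,0,0,0,0,0],[0,0,0,0,0,0,0]]]'
python3 - <<'E'
from h import *
face(); print((np.linalg.inv(REST)@Ttool()).round(3))
E
```

```text
t: 11.15
tcp_pos: [0.5271, -0.1164, 0.1338]
orientation: [-2.232, -0.094, -0.035]
wrist_force: [-1.4, 1.8, -0.2]
width: 0.0631
tilt 55.8 rms 0.0027 725 gap to bar mm 2.8
t: 11.82
tcp_pos: [0.5272, -0.118, 0.1335]
orientation: [-2.232, -0.092, -0.036]
wrist_force: [-0.2, -1.2, 0.4]
width: 0.0853
tilt 55.9 rms 0.0025 709 gap to bar mm 1.3
[[ 0.998  0.041  0.043 -0.007]
 [-0.009 -0.617  0.787 -0.01 ]
 [ 0.059 -0.786 -0.615  0.133]
 [ 0.     0.     0.     1.   ]]
```

```bash
python3 -m pendant '[[[0,0,0,0,-20,0,0],[0,0,0,0,-30,0,0],[0,0,0,0,-40,0,0],[0,0,0,0,-40,0,0],[0,0,0,0,0,0,0]]]'
cat >> h.py <<'E'
def regrip(th,a,b,zc=.10,rx=-.012,back=0):
    "tool pose (world) gripping leaning canister at axis height zc, approach normal to the upper face"
    t=np.radians(th); # upper face line z=a y+b ; lower face edge on the bench
    ax=np.array([0,np.sin(t),np.cos(t)]); nr=np.array([0,-np.cos(t),np.sin(t)])
    # axis point: line offset 32 below upper face; bottom edge e: on bench
    # lower face: points p with nr.(p-p0)=-.064, p0=(0,b): at z=0 -> y
    y=(-.064+nr[2]*b)/nr[1]; e=np.array([rx,y,0])
    o=e+.032*nr; print('edge y',y.round(3),'mouth',(o+.24*ax).round(3))
    C=np.eye(4); C[:3,2]=ax; C[:3,0]=[1,0,0]; C[:3,1]=-nr; C[:3,3]=o
    g=o+zc*ax; M=np.eye(4); M[:3,0]=[1,0,0]; M[:3,1]=-nr; M[:3,2]=np.cross([1,0,0],-nr); M[:3,3]=g-nr*(.0187-back)
    return REST@C,REST@M
E
python3 - <<'E'
from h import *
a,b=face(); C,M=regrip(90-np.degrees(np.arctan(a)),a,b,back=.0); np.save('C.npy',C); np.save('M.npy',M)
P=M.copy(); P[:3,3]-=M[:3,1]*.11
G=Ttool(); print(G.round(2)); print(M.round(3)); U=P.copy(); U[2,3]+=.0
rows(G,U,10,pivot=np.array([0,-.1,0]))
p=cam('wrist'); 
E
```

```text
t: 12.5
tcp_pos: [0.5163, -0.0314, 0.2425]
orientation: [-2.229, -0.096, -0.036]
wrist_force: [1.2, -0.4, -0.9]
width: 0.0856
tilt 55.7 rms 0.0025 717 gap to bar mm 1.7
edge y -0.152 mouth [-0.012  0.028  0.162]
[[ 1.    0.08 -0.01  0.52]
 [ 0.06 -0.61  0.79 -0.03]
 [ 0.06 -0.79 -0.61  0.24]
 [ 0.    0.    0.    1.  ]]
[[ 0.998 -0.035 -0.052  0.527]
 [ 0.063  0.563  0.824 -0.185]
 [ 0.    -0.826  0.564  0.067]
 [ 0.     0.     0.     1.   ]]
[7.2, -0.1, 0.4, -0.2, 25.9, -8.7]
[7.2, -0.1, 0.4, -0.1, 23.0, -11.9]
[7.2, -0.1, 0.4, 0.0, 19.8, -14.7]
[7.2, -0.1, 0.4, 0.1, 16.2, -17.1]
[7.2, -0.1, 0.4, 0.1, 12.3, -19.0]
[7.2, -0.1, 0.4, 0.2, 8.2, -20.4]
[7.2, -0.1, 0.4, 0.2, 4.0, -21.3]
[7.2, -0.1, 0.4, 0.2, -0.3, -21.6]
[7.2, -0.1, 0.4, 0.1, -4.7, -21.4]
[7.2, -0.1, 0.4, 0.1, -8.9, -20.6]
```

```bash
python3 -m pendant '[[[0,0,0,2,-24,-18,0],[0,0,0,2,-24,-18,0],[7,0,0,0,26,-9,0],[7,0,0,0,23,-12,0],[7,0,0,0,20,-15,0],[7,0,0,0,16,-17,0],[7,0,0,0,12,-19,0],[7,0,0,0,8,-20,0]]]'; python3 -m pendant '[[[8,0,1,0,4,-21,0],[8,0,1,0,0,-21,0],[8,0,1,0,-5,-21,0],[8,0,1,0,-9,-20,0]]]'
python3 - <<'E'
from h import *
M=np.load('M.npy'); P=M.copy(); P[:3,3]-=M[:3,1]*.11
G=Ttool(); print(G[:3,3]); rows(G,P,3)
E
```

```text
t: 13.6
tcp_pos: [0.5206, -0.1678, 0.2259]
orientation: [-1.48, -0.076, 0.011]
wrist_force: [0.9, 0.4, 0.7]
width: 0.0856
t: 14.1
tcp_pos: [0.5218, -0.2574, 0.2067]
orientation: [-0.903, -0.011, 0.079]
wrist_force: [0.2, -0.1, 1.1]
width: 0.0854
[ 0.5217541  -0.2573788   0.20669668]
[-1.3, -0.1, -0.5, 3.6, 14.6, -7.5]
[-1.3, -0.1, -0.5, 3.5, 14.8, -7.2]
[-1.3, -0.1, -0.5, 3.3, 14.9, -6.8]
```

```bash
python3 -m pendant '[[[-1,0,-0.5,4,15,-7,0],[-1,0,-0.5,4,15,-7,0],[-1,0,-0.5,3,15,-7,0],[0,0,0,0,0,0,0]]]'
python3 - <<'E'
from h import *
M=np.load('M.npy'); G=Ttool(); rows(G,M,4)
p=cam('wrist'); save(p,'w4.png')
C=np.load('C.npy'); print('expected mouth px',proj(p,(C@[0,0,.24,1])[:3]),'foot up edge',proj(p,(C@[0,-.032,0,1])[:3]))
E
```

```text
t: 14.6
tcp_pos: [0.5239, -0.2538, 0.1463]
orientation: [-0.948, -0.003, 0.048]
wrist_force: [-0.9, 0.5, 0.8]
width: 0.0857
[-0.3, -0.4, -0.1, 1.8, 25.9, 2.4]
[-0.3, -0.4, -0.1, 1.8, 25.9, 2.5]
[-0.3, -0.4, -0.1, 1.8, 25.9, 2.7]
[-0.3, -0.4, -0.1, 1.8, 25.9, 2.8]
expected mouth px (np.float64(263.05100493733863), np.float64(-6.358720658202799)) foot up edge (np.float64(269.4617370439392), np.float64(307.4286049874765))
```

View pics/w4.png

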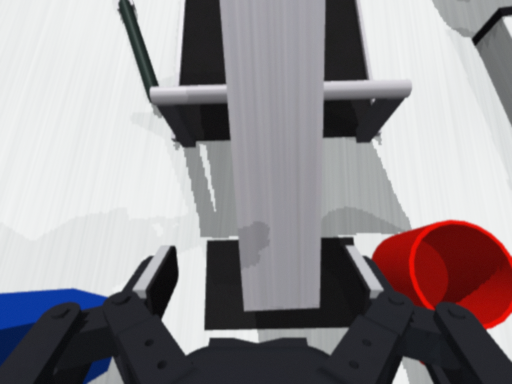

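Wrist view: the canister lies along cols 240–320 with its foot at (281,308). It is about 13 mm to the tool's +x, rather than the 7 mm computed, and the mug on the right stays clear.

```bash
python3 -m pendant '[[[0,0,0,6,10,3,0],[0,0,0,6,26,3,0],[0,0,0,2,26,3,0],[0,-1,0,0,26,3,0],[0,0,0,0,12,0,0],[0,0,0,0,0,0,0]]]'
python3 - <<'E'
from h import *
M=np.load('M.npy'); G=Ttool(); rows(G,M,1); print(bot.sense()['wrist_force'])
E
python3 -m pendant '[[[0,0,0,0,0,0,1],[0,0,0,0,0,0,1],[0,0,0,0,0,0,1],[0,0,0,0,0,0,1],[0,0,0,0,0,0,1],[0,0,0,0,0,0,1]]]'
python3 - <<'E'
from h import *
face(rx=-.005,y0=-.06,y1=0.02)
E
```

```text
t: 15.4
tcp_pos: [0.5368, -0.1843, 0.0719]
orientation: [-0.951, -0.022, 0.053]
wrist_force: [0.7, -1.0, -0.5]
width: 0.0853
[-1.2, -0.5, 0.0, -10.0, 3.4, -3.1]
[ 0.74172773 -1.02292261 -0.52197208]
t: 16.15
tcp_pos: [0.5374, -0.1863, 0.0728]
orientation: [-0.953, -0.022, 0.05]
wrist_force: [0.8, 1.1, -2.0]
width: 0.0635
tilt 59.2 rms 0.0059 183 gap to bar mm 1.5
```

```bash
cat >> h.py <<'E'
def canmouth(th,y,z,rx=-.003):
    t=np.radians(th); C=np.eye(4); ax=np.array([0,np.sin(t),np.cos(t)]); C[:3,2]=ax; C[:3,0]=[1,0,0]; C[:3,1]=np.cross(ax,[1,0,0]); C[:3,3]=np.array([rx,y,z])-.24*ax; return REST@C
E
python3 - <<'E'
from h import *
C=np.load('C.npy'); C[:3,3]+=REST[:3,0]*.009; G=Ttool(); rel=np.linalg.inv(C)@G; np.save('rel3.npy',rel); print('tcp in can',rel[:3,3].round(3))
A=canmouth(90,.06,.17); B=canmouth(105,.09,.145); F=canmouth(125,.10,.12)
for X,Y,n in((C,A,6),(A,B,3),(B,F,5)): rows(X@rel,Y@rel,n); print()
E
```

```text
tcp in can [0.002 0.013 0.102]
[-5.7, -0.0, -0.1, -0.1, -11.4, 8.1]
[-5.7, -0.0, -0.1, -0.0, -12.1, 6.9]
[-5.7, -0.0, -0.1, -0.0, -12.8, 5.7]
[-5.7, -0.0, -0.1, -0.0, -13.3, 4.4]
[-5.7, -0.0, -0.1, 0.0, -13.6, 3.0]
[-5.7, -0.0, -0.1, 0.0, -13.9, 1.7]

[-5.0, -0.0, -0.1, -0.1, -3.6, 10.5]
[-5.0, -0.0, -0.1, -0.1, -4.5, 10.1]
[-5.0, -0.0, -0.1, -0.1, -5.3, 9.7]

[-4.0, -0.0, -0.0, -0.0, -5.2, 4.1]
[-4.0, -0.0, -0.0, -0.0, -5.5, 3.7]
[-4.0, -0.0, -0.0, -0.0, -5.7, 3.3]
[-4.0, -0.0, -0.0, -0.0, -6.0, 2.9]
[-4.0, -0.0, -0.0, -0.0, -6.2, 2.5]
```

```bash
python3 -m pendant '[[[-5,0,0,0,-13,8,1],[-6,0,0,0,-13,7,1],[-6,0,0,0,-13,6,1],[-6,0,0,0,-13,4,1],[-6,0,0,0,-14,3,1],[-6,0,0,0,-14,2,1],[0,0,0,0,0,0,1]]]'
python3 - <<'E'
from h import *
rel=np.load('rel3.npy'); G=Ttool(); print((np.linalg.inv(REST)@G@np.linalg.inv(rel)@[0,0,.24,1]).round(3)); 
a,b=face(rx=-.005,y0=-.03,y1=.09); a,b=face('side',rx=-.005,y0=-.03,y1=.09)
rows(G,canmouth(105,.09,.145)@rel,3)
E
```

```text
t: 17.08
tcp_pos: [0.5336, -0.189, 0.1562]
orientation: [-1.579, -0.029, 0.047]
wrist_force: [1.6, -0.1, -7.7]
width: 0.0635
[-0.006  0.058  0.166  1.   ]
tilt 92.1 rms 0.0024 468 gap to bar mm 35.9
tilt 93.5 rms 0.0048 108 gap to bar mm -24.7
[-4.5, -0.1, -0.3, 1.2, -4.0, 11.2]
[-4.5, -0.1, -0.3, 1.2, -4.9, 10.9]
[-4.5, -0.1, -0.3, 1.2, -5.7, 10.5]
```

```bash
python3 -m pendant '[[[-4,0,0,1,-4,11,1],[-4,0,0,1,-5,11,1],[-4,0,0,1,-5,10,1],[-3,0,0,0,-5,3,1],[-3,0,0,0,-5,3,1],[-3,0,0,0,-5,3,1],[-3,0,0,0,-6,3,1],[-3,0,0,0,-6,3,1]]]'
python3 -m pendant '[[[-3,0,0,0,-5,2,1],[-3,0,0,0,-5,2,1],[0,0,0,0,0,0,1],[0,0,0,0,0,0,1],[0,0,0,0,0,0,1],[0,0,0,0,0,0,1],[0,0,0,0,0,0,1],[0,0,0,0,0,0,1]]]'
python3 - <<'E'
from h import *
rel=np.load('rel3.npy'); G=Ttool(); M=np.linalg.inv(REST)@G@np.linalg.inv(rel); print((M@[0,0,.24,1]).round(3),np.degrees(np.arccos(M[2,2])),G[:3,3]); 
a,b=face(rx=-.005,y0=-.08,y1=.06)
save(cam('top'),'t5.png',(150,110,350,230),3.2)
E
```

```text
t: 18.18
tcp_pos: [0.5249, -0.1484, 0.1757]
orientation: [-2.049, 0.012, 0.045]
wrist_force: [-0.1, 0.4, -7.2]
width: 0.0632
t: 19.18
tcp_pos: [0.5224, -0.146, 0.1781]
orientation: [-2.148, 0.031, 0.047]
wrist_force: [-0.4, -0.4, -4.7]
width: 0.0634
[-0.012  0.085  0.112  1.   ] 124.08737238014122 [ 0.52243409 -0.14602876  0.17808748]
tilt 123.2 rms 0.0028 335 gap to bar mm 25.8
```

View pics/t5.png

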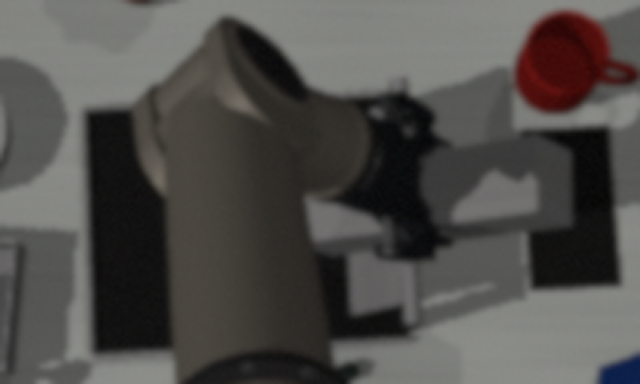

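Top crop: the arm hides the tray. The wrist force fell from 7.7 to 4.7 N, so most or all of the load is out. I tip further and look from the side.

```bash
python3 -m pendant '[[[-5,0,0,0,-8,3,1],[-5,0,0,0,-8,3,1],[-5,0,0,0,-8,3,1],[-5,0,0,0,-8,3,1],[0,0,0,0,0,0,1],[0,0,0,0,0,0,1],[0,0,0,0,0,0,1],[0,0,0,0,0,0,1]]]'
python3 - <<'E'
from h import *
rel=np.load('rel3.npy'); G=Ttool(); M=np.linalg.inv(REST)@G@np.linalg.inv(rel); print((M@[0,0,.24,1]).round(3),np.degrees(np.arccos(M[2,2])),G[:3,3]); 
f=[]
for i in range(4): p=cam('side'); f.append(bot.sense()['wrist_force'][2])
print(np.mean(f))
save(p,'s5.png',(130,120,310,290),3.5)
for k in('plug0','feather0'):
  for d in bot.boxes_of(k,p)[:5]: print(k,round(d['conf'],2),np.round(d['bbox']))
E
```

```text
t: 20.27
tcp_pos: [0.5255, -0.1165, 0.197]
orientation: [-2.501, 0.024, 0.045]
wrist_force: [0.1, 0.2, -4.5]
width: 0.0633
[-0.01   0.084  0.093  1.   ] 144.26989974689894 [ 0.52550869 -0.11649208  0.19696313]
-4.291189911967578
plug0 0.48 [229. 231.  12.  24.]
feather0 0.53 [222. 220.   9.  19.]
feather0 0.47 [216. 237.   4.  21.]
```

View pics/s5.png

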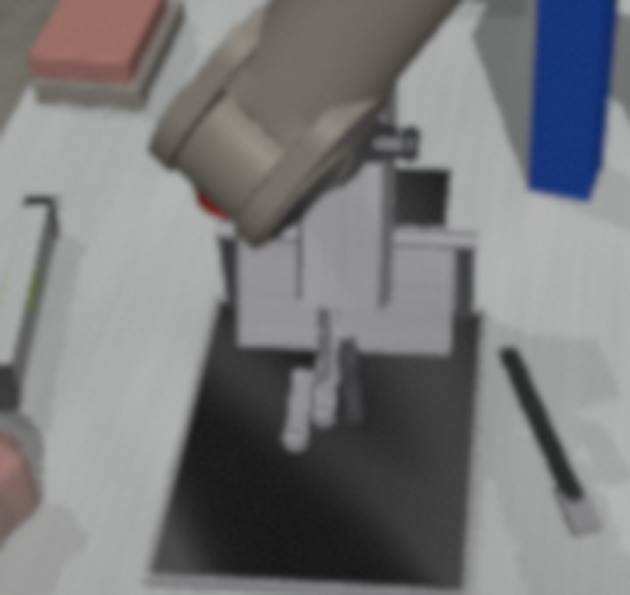

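Side crop: two feathers (297,410) and (323,395) and one plug (350,380) lie in the tray. The weight drop of about 2.5 N matches 1 plug and 2 feathers, so the canister is empty. I now lean it back on the ledge to regrip it.

```bash
python3 - <<'E'
from h import *
rel=np.load('rel3.npy'); G=Ttool(); C=np.load('C.npy'); C[:3,3]+=REST[:3,0]*.005; C[2,3]+=.004
A=canmouth(95,.07,.17,-.007)
rows(G,A@rel,7);print(); rows(A@rel,C@rel,6); np.save('Cl.npy',C)
E
```

```text
[7.0, -0.3, -0.5, 1.2, 9.4, -2.1]
[7.0, -0.3, -0.5, 1.1, 9.1, -3.2]
[7.0, -0.3, -0.5, 1.0, 8.6, -4.3]
[7.0, -0.3, -0.5, 0.9, 8.0, -5.3]
[7.0, -0.3, -0.5, 0.8, 7.3, -6.3]
[7.0, -0.3, -0.5, 0.7, 6.5, -7.2]
[7.0, -0.3, -0.5, 0.7, 5.6, -7.9]

[6.6, 0.0, 0.1, -0.0, 15.4, -0.5]
[6.6, 0.0, 0.1, -0.0, 15.2, -2.3]
[6.6, 0.0, 0.1, -0.0, 14.9, -4.0]
[6.6, 0.0, 0.1, 0.0, 14.3, -5.7]
[6.6, 0.0, 0.1, 0.0, 13.6, -7.3]
[6.6, 0.0, 0.1, 0.1, 12.7, -8.8]
```

```bash
python3 -m pendant '[[[7,0,0,1,5,-2,1],[7,0,0,1,8,-3,1],[7,0,0,1,8,-4,1],[7,0,0,1,8,-5,1],[7,0,-1,1,7,-6,1],[7,0,-1,1,6,-7,1],[7,0,-1,1,6,-8,1]]]'
python3 - <<'E'
from h import *
rel=np.load('rel3.npy'); G=Ttool(); C=np.load('Cl.npy'); face(y0=-.05,y1=.08); rows(G,C@rel,6)
E
```

```text
t: 21.45
tcp_pos: [0.5309, -0.1691, 0.1705]
orientation: [-1.624, -0.021, 0.007]
wrist_force: [0.0, 0.4, -6.0]
width: 0.0637
tilt 93.5 rms 0.0022 413 gap to bar mm 46.5
[6.4, -0.3, 0.2, 0.2, 15.8, -2.1]
[6.4, -0.3, 0.2, 0.3, 15.4, -3.8]
[6.4, -0.3, 0.2, 0.3, 14.9, -5.5]
[6.4, -0.3, 0.2, 0.3, 14.2, -7.2]
[6.4, -0.3, 0.2, 0.3, 13.3, -8.7]
[6.4, -0.3, 0.2, 0.3, 12.3, -10.1]
```

```bash
python3 -m pendant '[[[6,0,0,0,16,-2,1],[6,0,0,0,15,-4,1],[6,0,0,0,15,-5,1],[6,0,0,0,14,-7,1],[6,0,0,0,11,-8,1],[6,0,0,0,7,-8,1],[0,0,0,0,0,0,1]]]'
python3 - <<'E'
from h import *
rel=np.load('rel3.npy'); G=Ttool(); C=np.load('Cl.npy'); C[2,3]-=.004; face(y0=-.06,y1=.02); rows(G,C@rel,2)
E
```

```text
t: 22.38
tcp_pos: [0.5241, -0.1993, 0.0802]
orientation: [-0.983, -0.002, 0.014]
wrist_force: [0.3, 0.3, -3.8]
width: 0.0633
tilt 63.7 rms 0.0059 100 gap to bar mm 13.1
[0.9, -1.0, 0.6, 4.8, 6.6, 3.2]
[0.9, -1.0, 0.6, 4.9, 6.5, 3.0]
```

```bash
python3 -m pendant '[[[1,-1,0,5,7,3,1],[1,-1,0,5,7,3,1],[0,0,0,0,0,0,1]]]'
python3 - <<'E'
from h import *
face(y0=-.06,y1=.02,rx=-.005); rel=np.load('rel3.npy'); C=np.load('Cl.npy'); C[2,3]-=.004; rows(Ttool(),C@rel,1); print(bot.sense()['wrist_force'])
E
python3 -m pendant '[[[0,0,0,0,0,0,0.1],[0,0,0,0,0,0,0],[0,0,0,0,0,0,0],[0,0,0,0,0,0,0],[0,0,0,0,0,0,0]]]'
python3 - <<'E'
from h import *
face(y0=-.06,y1=.02,rx=-.005)
E
```

```text
t: 22.8
tcp_pos: [0.5369, -0.1815, 0.0755]
orientation: [-0.952, -0.045, 0.038]
wrist_force: [-0.2, -2.5, -3.5]
width: 0.0636
tilt 56.9 rms 0.0056 247 gap to bar mm 1.7
[0.0, 0.8, 1.2, -3.8, -0.6, -5.6]
[-0.31890851 -0.20618081 -2.03807433]
t: 23.48
tcp_pos: [0.5383, -0.1793, 0.0778]
orientation: [-0.951, -0.048, 0.038]
wrist_force: [-0.0, 0.3, -0.3]
width: 0.0854
tilt 57.8 rms 0.0055 200 gap to bar mm 1.7
```

```bash
python3 -m pendant '[[[0,0,0,0,-20,0,0],[0,0,0,0,-30,0,0],[0,0,0,0,-40,0,0],[0,0,0,0,-40,0,0],[0,0,0,0,-30,0,0],[0,0,0,0,0,0,0]]]'
python3 - <<'E'
from h import *
a,b=face(rx=-.0,y0=-.17,y1=0.02); th=90-np.degrees(np.arctan(a)); C,_=regrip(th,a,b,rx=-.003)
p=cam('wrist'); W=cloud(p).reshape(-1,3); Q=(np.linalg.inv(REST)@np.c_[W,np.ones(len(W))].T)
m=(abs(Q[2]-a*Q[1]-b)<.012)&(Q[1]>-.16)&(Q[1]<0.0)&(abs(Q[0])<.07)
r=cv2.minAreaRect((Q[:2,m].T*1000).astype(np.float32)); print(r, np.median(Q[0][m]))
for y in(-.15,-.1,-.05,-.01):
    k=m&(abs(Q[1]-y)<.008); print(y,k.sum(),Q[0][k].min().round(4),Q[0][k].max().round(4))
np.save('Cl.npy',C); np.save('ab.npy',[a,b,th]); print(Ttool().round(3))
E
```

```text
t: 24.28
tcp_pos: [0.5393, -0.2744, 0.211]
orientation: [-0.949, -0.046, 0.04]
wrist_force: [0.6, 0.2, -0.2]
width: 0.0854
tilt 55.4 rms 0.0048 730 gap to bar mm 0.7
edge y -0.149 mouth [-0.003  0.031  0.163]
((-2.5021095275878906, -79.75938415527344), (64.36348724365234, 160.3948211669922), 0.8912469744682312) -0.0027882618255245517
-0.15 992 -0.0329 0.0306
-0.1 1251 -0.0342 0.0297
-0.05 1552 -0.0351 0.0288
-0.01 1880 -0.0358 0.0287
[[ 0.998 -0.018 -0.057  0.538]
 [ 0.057  0.584  0.809 -0.272]
 [ 0.019 -0.811  0.584  0.209]
 [ 0.     0.     0.     1.   ]]
```

```bash
python3 - <<'E'
from h import *
C=np.load('Cl.npy'); g=(C@[-.001,0,.217,1])[:3]; F=frame(4.2,-27); G=T(F,g+F.as_matrix()[:,1]*.0187); np.save('Gm.npy',G)
P=G.copy(); P[:3,3]-=P[:3,1]*.09; A=Ttool(); U=A.copy(); U[2,3]+=.05; P2=P.copy(); P2[2,3]+=.05
print(G.round(3)); rows(A,U,1); rows(U,P2,7); rows(P2,P,1)
E
```

```text
[[ 0.997  0.033 -0.065  0.53 ]
 [ 0.073 -0.453  0.889 -0.105]
 [-0.    -0.891 -0.454  0.133]
 [ 0.     0.     0.     1.   ]]
[-0.0, -0.0, 0.0, 0.9, -40.6, 29.2]
[-9.0, -0.1, 0.2, 0.0, 16.9, 24.4]
[-9.0, -0.1, 0.2, 0.1, 12.9, 26.7]
[-9.0, -0.1, 0.2, 0.2, 8.5, 28.4]
[-9.0, -0.1, 0.2, 0.3, 4.0, 29.4]
[-9.0, -0.1, 0.2, 0.4, -0.6, 29.7]
[-9.0, -0.1, 0.2, 0.5, -5.2, 29.2]
[-9.0, -0.1, 0.2, 0.5, -9.7, 28.0]
[0.0, 0.0, 0.0, 0.0, 44.6, 22.7]
```

```bash
python3 -m pendant '[[[0,0,0,1,-41,29,0],[-9,0,0,0,17,24,0],[-9,0,0,0,13,27,0],[-9,0,0,0,9,28,0],[-9,0,0,0,4,29,0],[-9,0,0,0,-1,30,0],[-9,0,0,0,-5,29,0],[-9,0,0,0,-10,28,0]]]'
python3 - <<'E'
from h import *
G=np.load('Gm.npy'); P=G.copy(); P[:3,3]-=P[:3,1]*.07; rows(Ttool(),P,3)
E
```

```text
t: 25.38
tcp_pos: [0.5211, -0.0557, 0.2521]
orientation: [-2.067, -0.072, 0.024]
wrist_force: [0.2, 0.1, -0.7]
width: 0.0852
[0.5, -0.3, 0.1, 1.5, 19.6, 3.8]
[0.5, -0.3, 0.1, 1.6, 19.6, 3.6]
[0.5, -0.3, 0.1, 1.7, 19.6, 3.4]
```

```bash
python3 -m pendant '[[[0.5,0,0,2,20,4,0],[0.5,0,0,2,20,4,0],[0.5,0,0,2,20,4,0],[0,0,0,0,0,0,0]]]'
python3 - <<'E'
from h import *
G=np.load('Gm.npy'); rows(Ttool(),G,3)
E
```

```text
t: 25.88
tcp_pos: [0.5244, -0.0597, 0.1852]
orientation: [-2.038, -0.091, 0.054]
wrist_force: [0.1, 0.8, -0.1]
width: 0.0852
[-0.0, 0.3, 0.2, 0.5, 22.5, -5.7]
[-0.0, 0.3, 0.2, 0.5, 22.5, -5.7]
[-0.0, 0.3, 0.2, 0.6, 22.5, -5.7]
```

```bash
python3 -m pendant '[[[0,0,0,0,20,-8,0],[0,0,0,1,24,-6,0],[0,0,0,1,23,-4,0],[0,0,0,0,0,0,0],[0,0,0,0,0,0,1],[0,0,0,0,0,0,1],[0,0,0,0,0,0,1],[0,0,0,0,0,0,1]]]'; python3 -m pendant '[[[0,0,0,0,0,0,1],[0,0,0,0,0,0,1]]]'
python3 - <<'E'
from h import *
rows(Ttool(),np.load('Gm.npy'),1); a,b=face(rx=-.003,y0=-.17,y1=-.04)
C=np.load('Cl.npy'); G=Ttool(); rel=np.linalg.inv(C)@G; np.save('rel4.npy',rel); print(rel[:3,3].round(3))
A=G.copy(); A[2,3]+=.06
S=T(Ro.from_euler('z',0,degrees=True),[.51,-.36,.06])
rows(G,A,2);print(); rows(A,S@rel,10); print((S@rel).round(3))
E
```

```text
t: 26.88
tcp_pos: [0.5299, -0.1012, 0.1344]
orientation: [-2.035, -0.099, 0.06]
wrist_force: [-0.3, -2.0, -2.3]
width: 0.0633
t: 27.12
tcp_pos: [0.5299, -0.1011, 0.1344]
orientation: [-2.035, -0.099, 0.06]
wrist_force: [-0.4, -1.0, -3.0]
width: 0.0634
[-0.3, 1.2, 0.7, -0.4, 3.2, -2.8]
tilt 54.9 rms 0.0025 546 gap to bar mm 1.5
[-0.001  0.01   0.205]
[-0.0, 0.0, 0.0, 0.0, -26.8, -13.5]
[-0.0, -0.0, -0.0, 0.0, -26.8, -13.5]

[5.5, 0.5, -0.2, -4.4, 4.8, -25.1]
[5.5, 0.5, -0.2, -4.2, 2.3, -25.5]
[5.5, 0.5, -0.2, -4.0, -0.2, -25.6]
[5.5, 0.5, -0.2, -3.8, -2.7, -25.5]
[5.5, 0.5, -0.2, -3.6, -5.1, -25.2]
[5.5, 0.5, -0.2, -3.4, -7.5, -24.6]
[5.5, 0.5, -0.2, -3.2, -9.9, -23.8]
[5.5, 0.5, -0.2, -3.0, -12.1, -22.8]
[5.5, 0.5, -0.2, -2.7, -14.3, -21.5]
[5.5, 0.5, -0.2, -2.5, -16.3, -20.0]
[[ 0.999  0.016 -0.03   0.509]
 [ 0.018  0.481  0.877 -0.35 ]
 [ 0.028 -0.877  0.48   0.265]
 [ 0.     0.     0.     1.   ]]
```

```bash
python3 -m pendant '[[[0,0,0,0,-20,-10,1],[0,0,0,0,-20,-10,1],[0,0,0,0,-20,-10,1],[5,0,0,-4,5,-25,1],[5,0,0,-4,2,-25,1],[5,0,0,-4,0,-25,1],[5,0,0,-4,-3,-25,1],[5,0,0,-4,-5,-25,1]]]'
python3 - <<'E'
from h import *
G=Ttool(); rel=np.load('rel4.npy'); C=G@np.linalg.inv(rel); M=np.linalg.inv(REST)@C; print(np.degrees(np.arccos(C[2,2])),C[:3,3])
y=M[1,3]; face(rx=M[0,3],y0=y-.02,y1=y+.09)
S=T(Ro.from_euler('z',0,degrees=True),[.51,-.36,.06]); rows(G,S@rel,6)
E
```

```text
t: 28.18
tcp_pos: [0.5214, -0.2148, 0.2362]
orientation: [-1.575, -0.088, 0.092]
wrist_force: [0.1, 0.9, -4.8]
width: 0.0634
29.094425211978887 [ 0.52791723 -0.32273586  0.06212831]Traceback (most recent call last):
  File "<stdin>", line 3, in <module>
  File "h.py", line 54, in face
    a,b=np.polyfit(C[1][m],C[2][m],1); r=C[2][m]-a*C[1][m]-b; k=abs(r)<.01
        ~~~~~~~~~~^^^^^^^^^^^^^^^^^^^
    raise TypeError("expected non-empty vector for x")
TypeError: expected non-empty vector for x
```

```bash
cat >> h.py <<'E'
def tilt_side(C,tol=.04):
    "fit canister's +y face in the side picture; C predicted pose"
    W=cloud(cam('side')).reshape(-1,3); Q=(np.linalg.inv(C)@np.c_[W,np.ones(len(W))].T)[:3]
    m=(abs(Q[0])<.022)&(abs(Q[1]-.032)<tol)&(Q[2]>.02)&(Q[2]<.17)&(W[:,2]>.015)
    if m.sum()<20: print('few',m.sum()); return
    for _ in range(3):
        a,b=np.polyfit(Q[2][m],Q[1][m],1); m&=abs(Q[1]-a*Q[2]-b)<.008
    print('face y offset at z=0.1: %.1f mm, extra tilt %.1f deg, n=%d, zmin world %.3f, xmed %.3f'%((a*.1+b-.032)*1000,np.degrees(np.arctan(a)),m.sum(),W[m][:,2].min(),np.median(Q[0][m])))
E
python3 - <<'E'
from h import *
G=Ttool(); rel=np.load('rel4.npy'); C=G@np.linalg.inv(rel); tilt_side(C)
S=T(Ro.from_euler('z',0,degrees=True),[.51,-.36,.06]); rows(G,S@rel,6)
E
```

```text
face y offset at z=0.1: 1.5 mm, extra tilt -1.4 deg, n=271, zmin world 0.065, xmed -0.000
[4.8, 0.7, -0.5, -4.1, -4.5, -21.0]
[4.8, 0.7, -0.5, -3.8, -6.2, -20.6]
[4.8, 0.7, -0.5, -3.5, -8.0, -20.0]
[4.8, 0.7, -0.5, -3.2, -9.7, -19.3]
[4.8, 0.7, -0.5, -2.8, -11.3, -18.5]
[4.8, 0.7, -0.5, -2.5, -12.8, -17.5]
```

Hardly any slip now. I bring it upright.

```bash
python3 -m pendant '[[[5,0.5,-0.5,-4,-4,-21,1],[5,0.5,-0.5,-4,-6,-21,1],[5,0.5,-0.5,-3,-8,-20,1],[5,0.5,-0.5,-3,-10,-19,1],[5,0.5,-0.5,-3,-11,-19,1],[5,0.5,-0.5,-2,-13,-17,1],[0,0,0,0,0,0,1]]]'
python3 - <<'E'
from h import *
G=Ttool(); rel=np.load('rel4.npy'); C=G@np.linalg.inv(rel); tilt_side(C); print(C.round(3))
S=T(Ro.from_euler('z',0,degrees=True),[.51,-.36,.01]); rows(G,S@rel,3)
E
```

```text
t: 29.15
tcp_pos: [0.51, -0.3491, 0.2576]
orientation: [-1.038, -0.049, 0.029]
wrist_force: [-0.3, 1.2, -4.1]
width: 0.0628
face y offset at z=0.1: 3.5 mm, extra tilt -2.1 deg, n=492, zmin world 0.075, xmed 0.001
[[ 1.    -0.029  0.003  0.51 ]
 [ 0.03   0.999 -0.031 -0.353]
 [-0.002  0.031  1.     0.053]
 [ 0.     0.     0.     1.   ]]
[-0.6, 0.5, -0.3, -0.6, 12.1, -7.6]
[-0.6, 0.5, -0.3, -0.6, 12.2, -7.4]
[-0.6, 0.5, -0.3, -0.6, 12.3, -7.3]
```

```bash
python3 -m pendant '[[[-1.5,0,0,0,13,-7,1],[-1.5,0,0,0,13,-7,1],[-1,0,0,0,10,-5,1],[0,0,0,0,0,0,1]]]'
python3 - <<'E'
from h import *
G=Ttool(); rel=np.load('rel4.npy'); C=G@np.linalg.inv(rel); tilt_side(C); print(C.round(3)); print(bot.sense()['wrist_force'])
E
```

```text
t: 29.7
tcp_pos: [0.5136, -0.34, 0.2161]
orientation: [-1.11, -0.057, 0.037]
wrist_force: [0.5, -0.3, -4.4]
width: 0.0632
face y offset at z=0.1: 3.4 mm, extra tilt -2.1 deg, n=454, zmin world 0.032, xmed 0.001
[[ 0.999 -0.039 -0.001  0.515]
 [ 0.039  0.998  0.041 -0.358]
 [-0.    -0.041  0.999  0.012]
 [ 0.     0.     0.     1.   ]]
[-0.3541585   0.17022812 -3.70949005]
```

```bash
python3 -m pendant '[[[0,0,0,0,6,-3,1],[0,0,0,0,3,-2,1],[0,0,0,0,0,0,1]]]';  python3 -m pendant '[[[0,0,0,0,2,-1,1],[0,0,0,0,0,0,1]]]'
python3 - <<'E'
from h import *
G=Ttool(); rel=np.load('rel4.npy'); C=G@np.linalg.inv(rel); tilt_side(C); print(C[:3,2:].round(3)); print(bot.sense()['wrist_force'])
E
```

```text
t: 30.12
tcp_pos: [0.5147, -0.3413, 0.2067]
orientation: [-1.111, -0.058, 0.035]
wrist_force: [0.6, -0.1, -4.8]
width: 0.0638
t: 30.38
tcp_pos: [0.5147, -0.3417, 0.2044]
orientation: [-1.111, -0.058, 0.035]
wrist_force: [0.1, 0.1, -3.9]
width: 0.0636
face y offset at z=0.1: 3.5 mm, extra tilt -2.2 deg, n=445, zmin world 0.019, xmed -0.000
[[-0.003  0.516]
 [ 0.042 -0.36 ]
 [ 0.999  0.   ]]
[ 0.82526949 -1.16756889 -4.0843586 ]
```

```bash
python3 -m pendant '[[[0,0,0,0,2,-1,1],[0,0,0,0,0,0,1]]]'; python3 -m pendant '[[[0,0,0,0,2,-1,1],[0,0,0,0,0,0,1]]]'; python3 -m pendant '[[[0,0,0,0,2,-1,1],[0,0,0,0,0,0,1]]]'
```

```text
t: 30.68
tcp_pos: [0.5153, -0.3423, 0.2042]
orientation: [-1.112, -0.059, 0.034]
wrist_force: [0.3, -0.2, -4.9]
width: 0.0633
t: 30.92
tcp_pos: [0.5155, -0.3426, 0.2042]
orientation: [-1.112, -0.06, 0.033]
wrist_force: [-0.1, 0.2, -3.5]
width: 0.0631
t: 31.18
tcp_pos: [0.5157, -0.343, 0.2041]
orientation: [-1.112, -0.061, 0.032]
wrist_force: [-0.6, 0.3, -3.5]
width: 0.0633
```

```bash
python3 -m pendant '[[[0,0,0,0,5,-3,1],[0,0,0,0,0,0,1]]]'
python3 - <<'E'
from h import *
G=Ttool(); rel=np.load('rel4.npy'); C=G@np.linalg.inv(rel); tilt_side(C); print(C[:3,2:].round(3)); s=bot.sense(); print(s['wrist_force'],np.round(s['q'],2))
p=cam('side'); save(p,'s6.png',(190,60,350,180),4)
E
```

```text
t: 31.42
tcp_pos: [0.5173, -0.3444, 0.2041]
orientation: [-1.114, -0.064, 0.029]
wrist_force: [-0.4, -0.0, -4.6]
width: 0.0629
face y offset at z=0.1: 3.7 mm, extra tilt -2.3 deg, n=439, zmin world 0.019, xmed 0.001
[[-0.011  0.52 ]
 [ 0.045 -0.363]
 [ 0.999  0.   ]]
[ 0.29626881 -0.72530846 -0.74445161] [ 0.82  0.6  -0.22  1.51 -0.26  1.32  0.78]
```

View pics/s6.png

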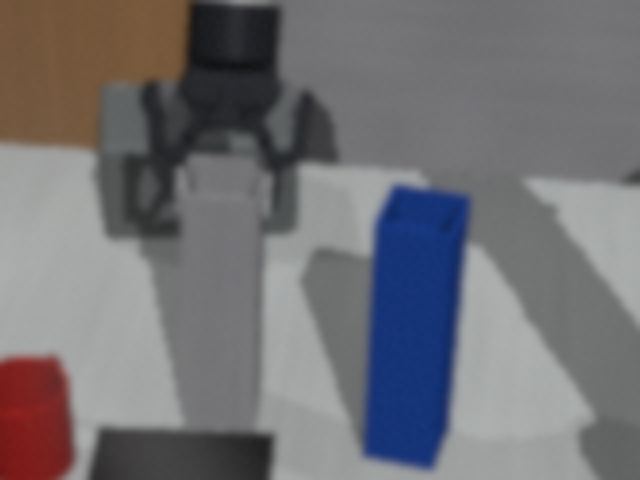

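Side crop: the grey canister stands on the bench at (225,300). The wrist force shows the bench taking the weight. I release and retreat.

```bash
python3 -m pendant '[[[0,0,0,0,0,0,0],[0,0,0,0,0,0,0],[0,0,0,0,0,0,0],[0,0,0,0,-15,0,0],[0,0,0,0,-30,0,0],[0,0,0,0,-40,0,0],[0,0,0,0,-50,0,0],[0,0,0,0,-20,0,0]]]'
python3 - <<'E'
from h import *
a=cam('top'); W=cloud(a).reshape(-1,3)
def near(x0,x1,y0,y1,z0,z1):return W[(W[:,0]>x0)&(W[:,0]<x1)&(W[:,1]>y0)&(W[:,1]<y1)&(W[:,2]>z0)&(W[:,2]<z1)]
P=near(.42,.6,-.45,-.28,.225,.26); print('can',cv2.minAreaRect((P[:,:2]*1000).astype(np.float32)))
P=near(.45,.6,-.45,-.28,.02,.26); print('can all',cv2.minAreaRect((P[:,:2]*1000).astype(np.float32)))
tilt_side(T(Ro.from_euler('z',3,degrees=True),[.52,-.363,0]))
P=near(.52,.72,.24,.45,.033,.06); print('pan',cv2.minAreaRect((P[:,:2]*1000).astype(np.float32)))
P=near(.35,.54,.22,.46,.033,.06); print('bin',cv2.minAreaRect((P[:,:2]*1000).astype(np.float32)))
P=near(.4,.65,-.03,.2,.008,.05); print(len(P)); 
import sys
save(a,'t7.png',(170,120,280,230),6); Wm=cloud(a)
for k in('plug0','feather0'):
  for d in bot.boxes_of(k,a)[:4]: u,v=d['bbox'][:2]; print(k,round(d['conf'],2),np.round(d['bbox']),Wm[int(v),int(u)].round(3))
# components of raised stuff in tray
m=((Wm[...,0]>.41)&(Wm[...,0]<.66)&(Wm[...,1]>-.05)&(Wm[...,1]<.19)&(a['frame'].max(2)>60)).astype(np.uint8)
n,l,st,ce=cv2.connectedComponentsWithStats(m)
for i in range(1,n):
    if st[i,4]>12: print(st[i],ce[i].round(1),onz(a,*ce[i],.01).round(3))
print(Ttool().round(3))
E
```

```text
t: 32.52
tcp_pos: [0.5162, -0.4148, 0.3477]
orientation: [-1.112, -0.064, 0.03]
wrist_force: [0.3, -0.1, 0.1]
width: 0.0855
can ((520.729248046875, -355.0893859863281), (64.10167694091797, 66.22692108154297), 2.1554086208343506)
can all ((520.5985107421875, -354.7626647949219), (65.46292114257812, 66.18186950683594), 2.8794772624969482)
face y offset at z=0.1: 6.9 mm, extra tilt -0.1 deg, n=434, zmin world 0.021, xmed 0.000
pan ((606.95849609375, 338.8649597167969), (133.24179077148438, 135.18116760253906), 3.471541166305542)
bin ((402.083984375, 343.0090026855469), (147.94659423828125, 109.75236511230469), 87.69813537597656)
1345
plug0 0.68 [245. 183.  29.   9.] [ 0.513 -0.014  0.032]
feather0 0.64 [232. 173.  28.  12.] [0.546 0.024 0.018]
feather0 0.6 [243. 193.  14.  26.] [ 0.485 -0.008  0.012]
feather0 0.5 [243. 175.  30.  10.] [ 0.541 -0.01   0.014]
[180 137  77   8 367] [212.3 140. ] [0.649 0.087 0.01 ]
[219 166  37  39 543] [240.1 178.8] [ 0.527 -0.001  0.01 ]
[[ 0.998  0.004 -0.067  0.516]
 [ 0.058  0.446  0.893 -0.412]
 [ 0.033 -0.895  0.445  0.344]
 [ 0.     0.     0.     1.   ]]
```

View pics/t7.png

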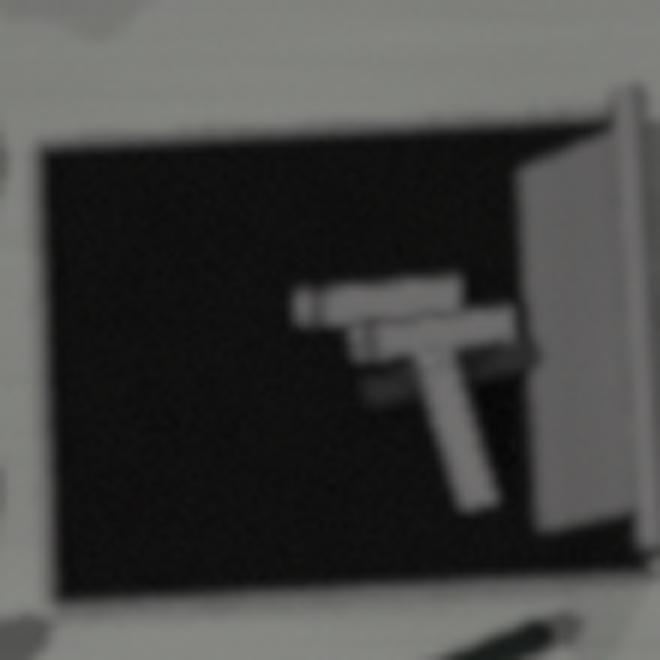

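Top crop (6x): feather A (380,300), feather B (435,333), feather C (460,430) lying across the dark plug (440,375): 3 feathers and 1 plug. The canister stands upright at (0.521,-0.355), and the bin has been knocked to x≈0.395. I move above the tray for a close look.

```bash
python3 - <<'E'
from h import *
G=Ttool(); F=frame(0,0); P=T(F,[.505,.0,.30]); rows(G,P,10)
E
```

```text
[-2.6, 0.4, 0.1, 1.2, 22.3, 34.9]
[-2.6, 0.4, 0.1, 1.0, 20.7, 35.9]
[-2.6, 0.4, 0.1, 0.8, 19.0, 36.9]
[-2.6, 0.4, 0.1, 0.6, 17.2, 37.7]
[-2.6, 0.4, 0.1, 0.4, 15.5, 38.5]
[-2.6, 0.4, 0.1, 0.1, 13.7, 39.1]
[-2.6, 0.4, 0.1, -0.1, 11.9, 39.7]
[-2.6, 0.4, 0.1, -0.3, 10.0, 40.2]
[-2.6, 0.4, 0.1, -0.6, 8.1, 40.7]
[-2.6, 0.4, 0.1, -0.8, 6.3, 41.0]
```

```bash
python3 -m pendant '[[[-3,0,0,1,18,37,0],[-3,0,0,1,18,37,0],[-3,0,0,1,18,37,0],[-3,0,0,1,17,38,0],[-3,1,0,0,16,39,0],[-3,1,0,0,14,39,0],[-3,1,0,0,12,40,0],[-3,1,0,0,11,40,0]]]'; python3 -m pendant '[[[-2,0,0,0,10,41,0],[-1,0,0,0,10,41,0],[0,0,0,0,0,0,0]]]'
cat >> h.py <<'E'
def look(name,box=None,scale=1.5):
    p=cam('wrist'); W=cloud(p); np.savez('w.npz',W=W,f=p['frame']); print('tool',Ttool()[:3,3].round(3))
    save(p,name,box,scale)
    for k in('plug0','feather0'):
        for d in bot.boxes_of(k,p)[:4]: u,v=d['bbox'][:2]; print(k,round(d['conf'],2),np.round(d['bbox']),W[min(int(v),383),min(int(u),511)].round(3))
    return p,W
E
python3 - <<'E'
from h import *
look('w8.png')
print(Ttool().round(2))
E
```

```text
t: 33.72
tcp_pos: [0.498, -0.07, 0.2947]
orientation: [-1.531, 0.003, -0.015]
wrist_force: [0.7, 0.2, -0.7]
width: 0.0853
t: 34.1
tcp_pos: [0.494, 0.0214, 0.2723]
orientation: [-1.585, -0.002, -0.001]
wrist_force: [0.1, -1.4, -0.0]
width: 0.0855
tool [0.494 0.019 0.273]
plug0 0.56 [275. 177.  24.  58.] [ 0.519 -0.01   0.032]
plug0 0.49 [276. 168. 199. 330.] [ 0.52  -0.001  0.02 ]
feather0 0.96 [289. 171.  18.  55.] [ 0.541 -0.007  0.014]
feather0 0.72 [256. 182.  59.  22.] [ 0.491 -0.02   0.026]
feather0 0.7 [300. 150.  19.  55.] [0.555 0.025 0.013]
feather0 0.56 [274. 176.  20.  58.] [ 0.516 -0.009  0.033]
[[ 1.    0.    0.01  0.5 ]
 [-0.01 -0.02  1.    0.02]
 [ 0.   -1.   -0.02  0.27]
 [ 0.    0.    0.    1.  ]]
```

View pics/w8.png

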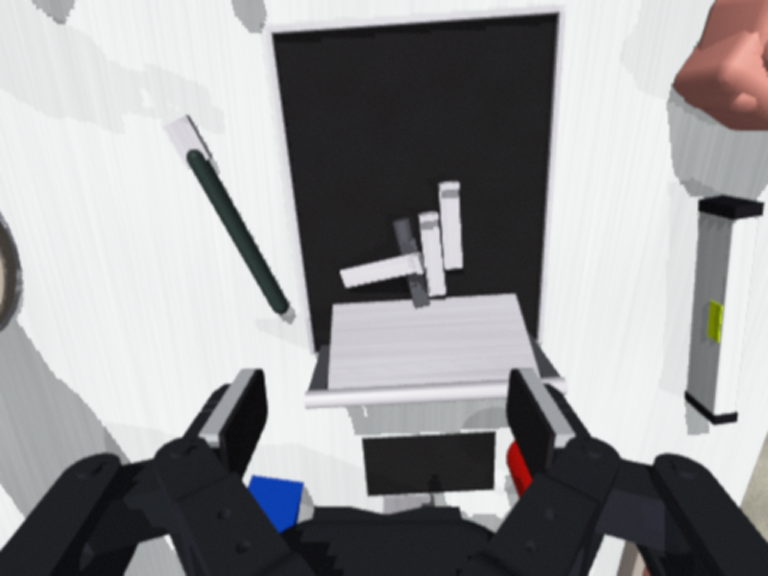

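Wrist view (1.5x): C runs from (345,278) to its ear at (420,262) over the plug ((402,225)–(420,303)); B (428,220)–(437,292); A (449,188)–(455,265).

```bash
python3 - <<'E'
from h import *
d=np.load('w.npz'); W=d['W']
for n,pts in {'C':[(348,279),(380,270),(400,265),(415,263)],'plug':[(402,225),(405,240),(419,300)],'B':[(428,225),(433,260),(437,288)],'A':[(449,188),(452,230),(455,262)]}.items():
    for u,v in pts:
        u,v=int(u/1.5),int(v/1.5); print(n,(u,v),np.median(W[v-1:v+2,u-1:u+2].reshape(-1,3),0).round(4))
print(np.round(bot.sense()['q'],2))
# ortho
m=(W[...,0]>.43)&(W[...,0]<.6)&(W[...,1]>-.06)&(W[...,1]<.1)
X=((W[...,0][m]-.43)*1000).astype(int); Y=((.1-W[...,1][m])*1000).astype(int)
H=np.zeros((160,170,3),np.uint8); H[Y,X]=d['f'][m]; H=cv2.dilate(H,np.ones((2,2)))
cv2.imwrite('pics/o.png',cv2.resize(H[:,:,::-1],None,fx=4,fy=4,interpolation=cv2.INTER_NEAREST))
E
```

```text
C (232, 186) [ 0.4561 -0.0311  0.0156]
C (253, 180) [ 0.4877 -0.0189  0.0242]
C (266, 176) [ 0.5064 -0.0113  0.0291]
C (276, 175) [ 0.5197 -0.007   0.0414]
plug (268, 150) [0.509  0.0248 0.0219]
plug (270, 160) [0.512  0.0103 0.0215]
plug (279, 200) [ 0.5269 -0.0529  0.018 ]
B (285, 150) [0.5337 0.0231 0.0139]
B (288, 173) [ 0.5394 -0.0112  0.0142]
B (291, 192) [ 0.545  -0.0411  0.0139]
A (299, 125) [0.551  0.0593 0.0211]
A (301, 153) [0.5568 0.0187 0.0141]
A (303, 174) [ 0.5618 -0.0127  0.0136]
[ 0.21  0.17 -0.43  1.9   0.1   1.09 -0.26]
```

View pics/o.png

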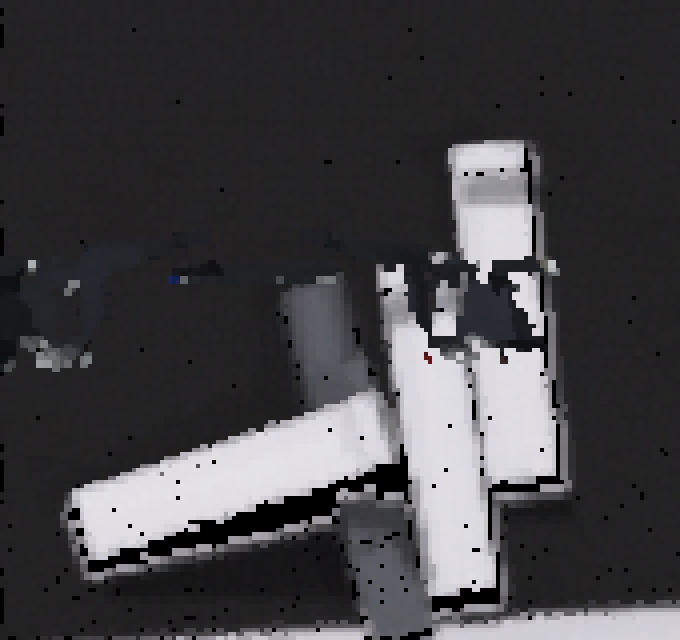

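Ortho map (4 px/mm): C is from (80,535) to (385,425), so its axis is 20° off x and it can be gripped at (0.490,-0.0195). The plug and B and A run nearly along y.

```bash
python3 -m pendant '[[[0,10,0,0,10,0,0.6],[0,10,0,0,20,0,0.6],[0,10,0,0,20,0,0.6],[0,10,0,0,20,0,0.6],[0,10,0,0,20,0,0.6],[0,10,0,0,20,0,0.6],[0,10,0,0,20,0,0.6],[0,0,0,0,0,0,0.6]]]'
cat >> h.py <<'E'
def down(yaw,x,y,z,n=1):
    F=frame(yaw,0); G=Ttool(); P=T(F,[x,y,z]); rows(G,P,n)
E
python3 - <<'E'
from h import *
print(bot.sense()['width'],np.round(bot.sense()['q'],2)); down(-70,.490,-.0195,.08,3); 
E
```

```text
t: 35.25
tcp_pos: [0.4957, -0.0012, 0.1392]
orientation: [-1.343, 0.992, -1.015]
wrist_force: [0.4, -0.2, -0.2]
width: 0.0339
0.0338689145582882 [ 0.05  0.31 -0.22  2.05  0.13  0.79 -1.54]
[0.1, -1.3, 0.4, 5.0, 19.8, -3.5]
[0.1, -1.3, 0.4, 5.0, 19.8, -3.6]
[0.1, -1.3, 0.4, 5.1, 19.8, -3.7]
```

```bash
python3 -m pendant '[[[0,-1,0,5,20,-4,0.62],[0,-1,0,5,20,-4,0.62],[0,-1,0,5,20,-4,0.62],[0,0,0,0,0,0,0.62]]]'
python3 - <<'E'
from h import *
down(-70,.490,-.0195,.010,4)
p,W=look('w9.png')
E
```

```text
t: 35.75
tcp_pos: [0.4917, -0.0245, 0.0818]
orientation: [-1.364, 0.94, -0.97]
wrist_force: [0.0, 0.4, 0.6]
width: 0.0326
[-0.0, -0.1, 0.3, -1.7, 17.9, 0.0]
[-0.0, -0.1, 0.3, -1.6, 17.9, 0.0]
[-0.0, -0.1, 0.3, -1.5, 17.9, 0.0]
[-0.0, -0.1, 0.3, -1.4, 17.9, 0.0]
tool [ 0.493 -0.024  0.083]
plug0 0.84 [256. 167. 120.  27.] [ 0.527 -0.012  0.043]
feather0 0.93 [222. 102. 126.  49.] [0.557 0.023 0.014]
feather0 0.8 [248. 204.  33.  93.] [ 0.494 -0.018  0.026]
feather0 0.63 [255. 139. 117.  44.] [ 0.54  -0.007  0.014]
```

View pics/w9.png

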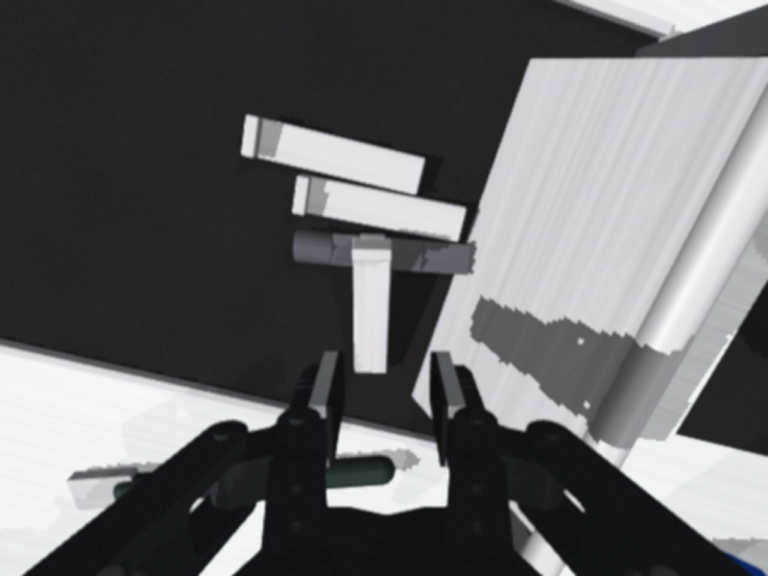

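Wrist view: feather C lies upright in the picture at (371,310) between the jaws, the plug beneath it at (385,252); the offset agrees with the computed -6 mm.

```bash
python3 -m pendant '[[[0,0,0,-4,18,0,0.62],[0,0,0,-2,18,0,0.62],[0,0,0,-1,18,0,0.62],[0,0,0,0,17,0,0.62],[0,0,0,0,0,0,1],[0,0,0,0,0,0,1],[0,0,0,0,0,0,1],[0,0,0,0,0,0,1]]]'; python3 -m pendant '[[[0,0,0,0,-20,0,1],[0,0,0,0,-30,0,1],[0,0,0,0,-40,0,1],[0,0,0,0,-30,0,1]]]'
python3 - <<'E'
from h import *
a=cam('top'); W=cloud(a).reshape(-1,3)
def near(x0,x1,y0,y1,z0,z1):return W[(W[:,0]>x0)&(W[:,0]<x1)&(W[:,1]>y0)&(W[:,1]<y1)&(W[:,2]>z0)&(W[:,2]<z1)]
P=near(.52,.72,.22,.48,.033,.06); print('pan',cv2.minAreaRect((P[:,:2]*1000).astype(np.float32)))
P=near(.3,.535,.22,.48,.033,.06); print('bin',cv2.minAreaRect((P[:,:2]*1000).astype(np.float32)))
down(-70,.607,.339,.13,8)
E
```

```text
t: 36.9
tcp_pos: [0.4989, -0.0165, 0.0171]
orientation: [-1.354, 0.924, -0.977]
wrist_force: [-1.1, -0.2, -0.2]
width: 0.0157
t: 37.4
tcp_pos: [0.4941, -0.0144, 0.1392]
orientation: [-1.357, 0.927, -0.974]
wrist_force: [-0.2, -0.0, -1.4]
width: 0.0158
pan ((621.1721801757812, 385.81573486328125), (232.57861328125, 134.90380859375), 73.53661346435547)
bin ((393.3016052246094, 344.1314697265625), (147.6736297607422, 125.48187255859375), 86.45083618164062)
[-0.1, -0.0, 0.2, -36.9, 1.1, 28.0]
[-0.1, -0.0, 0.2, -36.8, 1.2, 28.0]
[-0.1, -0.0, 0.2, -36.8, 1.2, 28.0]
[-0.1, -0.0, 0.2, -36.8, 1.3, 28.0]
[-0.1, -0.0, 0.2, -36.8, 1.3, 28.1]
[-0.1, -0.0, 0.2, -36.8, 1.4, 28.1]
[-0.1, -0.0, 0.2, -36.8, 1.4, 28.1]
[-0.1, -0.0, 0.2, -36.8, 1.5, 28.1]
```

```bash
python3 -m pendant '[[[0,0,0,-37,0,28,1],[0,0,0,-37,0,28,1],[0,0,0,-37,1,28,1],[0,0,0,-37,2,28,1],[0,0,0,-37,2,28,1],[0,0,0,-37,2,28,1],[0,0,0,-37,2,28,1],[0,0,0,-36,2,28,1]]]'
python3 - <<'E'
from h import *
a=cam('top'); W=cloud(a).reshape(-1,3); print(bot.sense()['width'])
P=W[(W[:,0]>.535)&(W[:,0]<.70)&(W[:,1]>.25)&(W[:,1]<.45)&(W[:,2]>.033)&(W[:,2]<.055)]; print('pan',len(P),cv2.minEnclosingCircle((P[:,:2]*1000).astype(np.float32)))
p=cam('side'); W=cloud(p).reshape(-1,3); 
P=W[(W[:,0]>.535)&(W[:,0]<.70)&(W[:,1]>.25)&(W[:,1]<.45)&(W[:,2]>.033)&(W[:,2]<.055)]; print('pan',len(P),cv2.minEnclosingCircle((P[:,:2]*1000).astype(np.float32)))
down(-70,.607,.339,.030,4)
E
```

```text
t: 38.45
tcp_pos: [0.6135, 0.3422, 0.1298]
orientation: [-1.349, 0.927, -0.991]
wrist_force: [0.5, -0.4, -0.2]
width: 0.016
0.015757210075292693
pan 81 ((620.71337890625, 306.52850341796875), 56.73052978515625)
pan 461 ((607.6218872070312, 337.7984924316406), 69.05180358886719)
[-0.3, -0.1, 0.4, 1.0, 24.8, -2.5]
[-0.3, -0.1, 0.4, 1.2, 24.9, -2.4]
[-0.3, -0.1, 0.4, 1.3, 24.9, -2.2]
[-0.3, -0.1, 0.4, 1.5, 24.9, -2.1]
```

```bash
python3 -m pendant '[[[0,0,0,1,25,-2,1],[0,0,0,1,25,-2,1],[0,0,0,1,25,-2,1],[0,0,0,1,24,-2,1],[0,0,0,0,0,0,0.65],[0,0,0,0,0,0,0.65],[0,0,0,0,0,0,0.65],[0,0,0,0,0,0,0.65]]]'; python3 -m pendant '[[[0,0,0,0,-40,0,0.65],[0,0,0,0,-50,0,0.65],[0,0,0,0,-50,0,0.65]]]'
python3 - <<'E'
from h import *
p,W=look('w10.png')
down(-80,.515,0,.20,8)
E
```

```text
t: 39.55
tcp_pos: [0.6105, 0.3383, 0.031]
orientation: [-1.344, 0.922, -0.986]
wrist_force: [-0.2, 0.3, 0.1]
width: 0.0299
t: 39.92
tcp_pos: [0.6036, 0.3394, 0.1714]
orientation: [-1.35, 0.925, -0.984]
wrist_force: [0.3, 0.3, 0.1]
width: 0.0298
tool [0.607 0.342 0.18 ]
plug0 0.63 [477. 317.  71.  15.] [ 0.519 -0.005  0.02 ]
feather0 0.91 [468. 285.  67.  22.] [0.558 0.029 0.014]
feather0 0.86 [480. 301.  64.  20.] [ 0.54  -0.004  0.013]
feather0 0.69 [257. 179.  24.  74.] [0.602 0.334 0.014]
[-0.2, 1.2, 0.2, 36.5, -3.0, -24.8]
[-0.2, 1.2, 0.2, 37.0, -3.0, -24.1]
[-0.2, 1.2, 0.2, 37.5, -3.0, -23.3]
[-0.2, 1.2, 0.2, 37.9, -3.0, -22.6]
[-0.2, 1.2, 0.2, 38.4, -3.1, -21.8]
[-0.2, 1.2, 0.2, 38.8, -3.1, -21.0]
[-0.2, 1.2, 0.2, 39.2, -3.1, -20.2]
[-0.2, 1.2, 0.2, 39.6, -3.2, -19.4]
```

```bash
python3 -m pendant '[[[0,-9,0,37,0,-25,0.65],[0,-10,0,30,0,-30,0.65],[0,-10,0,25,0,-35,0.65],[0,-10,0,20,0,-40,0.65],[0,-10,0,10,0,-45,0.65],[0,-10,0,0,10,-45,0.65],[0,-10,0,0,20,-45,0.65],[0,-10,0,0,20,0,0.65]]]'
python3 - <<'E'
from h import *
down(8.5,.552,.052,.08,4)
E
```

```text
t: 41.08
tcp_pos: [0.5199, 0.0306, 0.1209]
orientation: [-1.587, -0.178, 0.128]
wrist_force: [0.1, 0.1, -0.6]
width: 0.0296
[0.3, 0.7, 0.4, 8.6, 10.4, 3.9]
[0.3, 0.7, 0.4, 8.6, 10.3, 4.0]
[0.3, 0.7, 0.4, 8.7, 10.3, 4.0]
[0.3, 0.7, 0.4, 8.7, 10.3, 4.1]
```

```bash
python3 -m pendant '[[[0,1,0,9,10,4,0.65],[0,1,0,9,10,4,0.65],[0,1,0,9,10,4,0.65],[0,0,0,8,10,4,0.65],[0,0,0,0,0,0,0.65]]]'
cat >> h.py <<'E'
def ortho(name,x0=.43,x1=.6,y0=-.06,y1=.1,view=True):
    p=cam('wrist'); W=cloud(p); m=(W[...,0]>x0)&(W[...,0]<x1)&(W[...,1]>y0)&(W[...,1]<y1)&(W[...,2]<.05)
    H=np.zeros((int((y1-y0)*1000)+2,int((x1-x0)*1000)+2,3),np.uint8)
    H[((y1-W[...,1][m])*1000).astype(int),((W[...,0][m]-x0)*1000).astype(int)]=p['frame'][m]
    cv2.imwrite('pics/'+name,cv2.resize(H[:,:,::-1],None,fx=4,fy=4,interpolation=cv2.INTER_NEAREST))
    # blobs: raised objects
    for nm,cond in(('bright',p['frame'].min(2)>120),('dark',p['frame'].max(2)<=120)):
        k=(m&cond&(W[...,2]>.0095)&(W[...,2]<.05)&(W[...,1]>-.05)).astype(np.uint8); n,l,st,ce=cv2.connectedComponentsWithStats(k)
        for i in range(1,n):
            if st[i,4]>200:
                Q=W[l==i]; r=cv2.minAreaRect((Q[:,:2]*1000).astype(np.float32)); print(nm,st[i,4],np.round(r[0],1),np.round(r[1],1),round(r[2],1),'z',np.percentile(Q[:,2],[5,50,95]).round(3))
E
python3 - <<'E'
from h import *
print(Ttool()[:3,3]); ortho('o2.png'); down(8.5,.552,.052,.011,4)
E
```

```text
t: 41.7
tcp_pos: [0.5554, 0.0558, 0.0781]
orientation: [-1.587, -0.127, 0.079]
wrist_force: [-0.2, -0.5, -0.0]
width: 0.0298
[0.55536207 0.05583319 0.0781    ]
bright 1911 [555.9  22.6] [17.9 84.4] 6.9 z [0.013 0.014 0.021]
bright 881 [539.3  -6. ] [18. 84.] 8.4 z [0.013 0.014 0.022]
dark 685 [512.3  11.3] [16.8 38. ] 14.1 z [0.013 0.02  0.022]
[0.3, -0.3, 0.4, -1.4, 16.9, -0.4]
[0.3, -0.3, 0.4, -1.3, 16.9, -0.5]
[0.3, -0.3, 0.4, -1.2, 16.9, -0.6]
[0.3, -0.3, 0.4, -1.1, 16.9, -0.7]
```

```bash
python3 -m pendant '[[[0,-1,0,-2,17,0,0.65],[0,0,0,-1,17,0,0.65],[0,0,0,-1,17,0,0.65],[0,0,0,-1,17,0,0.65],[0,0,0,0,0,0,1],[0,0,0,0,0,0,1],[0,0,0,0,0,0,1],[0,0,0,0,0,0,1]]]'; python3 -m pendant '[[[0,0,0,0,-20,0,1],[0,0,0,0,-30,0,1],[0,0,0,0,-40,0,1],[0,0,0,0,-30,0,1]]]'
python3 - <<'E'
from h import *
down(7,.607,.365,.13,6)
p=cam('side'); W=cloud(p).reshape(-1,3)
P=W[(W[:,0]>.535)&(W[:,0]<.70)&(W[:,1]>.23)&(W[:,1]<.45)&(W[:,2]>.033)&(W[:,2]<.055)]; print('pan',len(P),cv2.minEnclosingCircle((P[:,:2]*1000).astype(np.float32)))
E
```

```text
t: 42.75
tcp_pos: [0.5518, 0.0529, 0.006]
orientation: [-1.587, -0.14, 0.092]
wrist_force: [-0.8, -0.2, 0.0]
width: 0.0159
t: 43.25
tcp_pos: [0.547, 0.0553, 0.1322]
orientation: [-1.587, -0.14, 0.094]
wrist_force: [0.7, -0.3, -0.6]
width: 0.0157
[0.2, 0.3, 0.3, 17.5, -0.2, 49.6]
[0.2, 0.3, 0.3, 17.3, -0.1, 49.6]
[0.2, 0.3, 0.3, 17.1, -0.0, 49.7]
[0.2, 0.3, 0.3, 16.9, 0.1, 49.8]
[0.2, 0.3, 0.3, 16.7, 0.2, 49.9]
[0.2, 0.3, 0.3, 16.4, 0.3, 49.9]
pan 579 ((607.3551635742188, 338.2048645019531), 68.55859375)
```

```bash
python3 -m pendant '[[[0,0,0,17,0,50,1],[0,0,0,17,0,50,1],[0,0,0,17,0,50,1],[0,0,0,17,0,50,1],[0,0,0,17,0,50,1],[0,0,0,16,0,50,1],[0,0,0,0,0,0,1]]]'
python3 - <<'E'
from h import *
down(7,.603,.366,.032,4); ortho('o3.png',.5,.7,.25,.45)
E
```

```text
t: 44.18
tcp_pos: [0.6092, 0.3757, 0.1455]
orientation: [-1.583, -0.149, 0.076]
wrist_force: [-1.1, -0.2, -0.5]
width: 0.0159
[0.3, 0.3, 0.6, -3.1, 28.3, -1.7]
[0.3, 0.3, 0.6, -2.8, 28.3, -1.8]
[0.3, 0.3, 0.6, -2.5, 28.3, -1.9]
[0.3, 0.3, 0.6, -2.2, 28.4, -2.1]
bright 2112 [605.8 348.1] [135.1 113.6] 16.9 z [0.015 0.045 0.047]
bright 1276 [598.6 332.7] [83.9 18.7] 17.7 z [0.012 0.014 0.021]
dark 411 [664.3 358.4] [ 9. 61.] 20.2 z [0.012 0.029 0.043]
dark 881 [554.8 327.9] [17.5 82.4] 11.6 z [0.012 0.029 0.044]
```

```bash
python3 -m pendant '[[[0,0,0,-3,28,-2,1],[0,0,0,-3,28,-2,1],[0,0,0,-2,28,-3,1],[0,0,0,-2,26,-3,1],[0,0,0,0,0,0,0.65],[0,0,0,0,0,0,0.65],[0,0,0,0,0,0,0.65],[0,0,0,0,0,0,0.65]]]'; python3 -m pendant '[[[0,0,0,0,-40,0,0.65],[0,0,0,0,-50,0,0.65],[0,0,0,0,-50,0,0.65]]]'
python3 - <<'E'
from h import *
p,W=look('w11.png'); print(proj(p,[.607,.338,.0]))
down(8.4,.541,.010,.10,8)
E
```

```text
t: 45.22
tcp_pos: [0.6128, 0.3504, 0.0428]
orientation: [-1.587, -0.147, 0.058]
wrist_force: [0.0, -0.1, -0.5]
width: 0.0302
t: 45.6
tcp_pos: [0.6028, 0.3516, 0.1831]
orientation: [-1.591, -0.143, 0.064]
wrist_force: [0.5, 0.1, -0.3]
width: 0.0302
tool [0.605 0.355 0.192]
plug0 0.46 [164. 369.  11.  17.] [0.513 0.028 0.019]
feather0 0.65 [254. 192.  20.  63.] [0.61  0.325 0.023]
feather0 0.65 [244. 181.  77.  28.] [0.598 0.333 0.014]
(np.float64(252.28472059416634), np.float64(173.99431928408282))
[0.2, -0.1, 0.4, -14.1, 10.9, -41.3]
[0.2, -0.1, 0.4, -14.1, 10.9, -41.3]
[0.2, -0.1, 0.4, -14.1, 10.9, -41.3]
[0.2, -0.1, 0.4, -14.1, 10.8, -41.3]
[0.2, -0.1, 0.4, -14.1, 10.8, -41.3]
[0.2, -0.1, 0.4, -14.1, 10.8, -41.3]
[0.2, -0.1, 0.4, -14.1, 10.8, -41.3]
[0.2, -0.1, 0.4, -14.1, 10.8, -41.3]
```

View pics/w11.png

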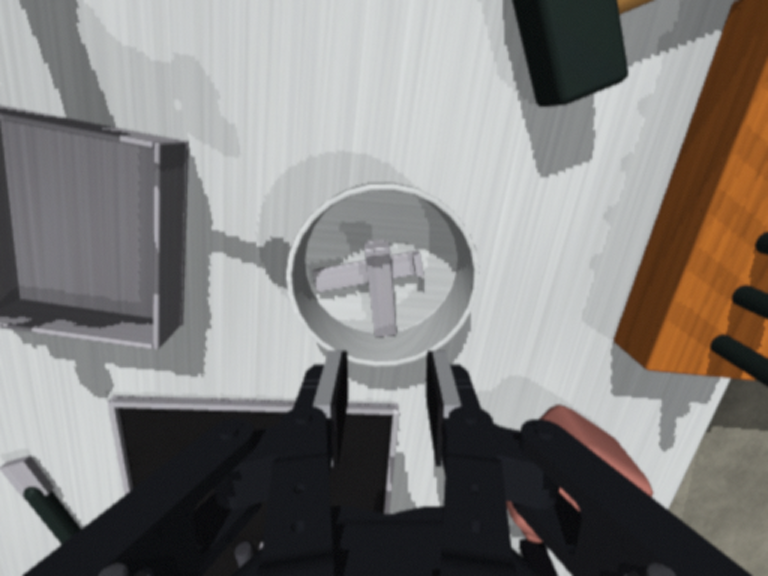

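Wrist view: feathers A and C lie crossed in the pan (380,270) and the empty bin is at (90,230). Next is the plug. It stands about 6 mm higher than feather B's strip, so I grip it high.

```bash
python3 -m pendant '[[[0,0,0,-18,11,-44,0.65],[0,0,0,-18,11,-44,0.65],[0,0,0,-18,11,-44,0.65],[0,0,0,-18,11,-44,0.65],[0,0,0,-18,11,-44,0.65],[0,0,0,-18,11,-44,0.65],[0,-2,0,-18,11,-44,0.65],[0,-2,0,-18,5,-40,0.65]]]'
python3 - <<'E'
from h import *
ortho('o4.png'); down(14,.519,-.0137,.08,3); print(pose()[0])
E
```

```text
t: 46.75
tcp_pos: [0.5081, -0.019, 0.0969]
orientation: [-1.582, -0.207, 0.125]
wrist_force: [-0.2, -0.4, -0.1]
width: 0.0299
bright 1973 [539.1  -6.5] [18.2 84.3] 8.3 z [0.013 0.014 0.021]
dark 1942 [518.  -11.4] [18.7 83.3] 15.5 z [0.014 0.019 0.022]
[0.5, -0.7, 0.8, 5.0, 5.3, 3.3]
[0.5, -0.7, 0.8, 5.2, 5.3, 3.2]
[0.5, -0.7, 0.8, 5.3, 5.2, 3.1]
[ 0.50546161 -0.02618909  0.09556525]
```

```bash
python3 -m pendant '[[[0,-1,0,5,5,3,0.65],[0,-1,0,5,5,3,0.65],[0,-1,0,5,5,3,0.65],[0,0,0,0,0,0,0.65]]]'
python3 - <<'E'
from h import *
ortho('o5.png'); down(15,.519,-.0137,.017,5); print(pose()[0])
E
```

```text
t: 47.3
tcp_pos: [0.5195, -0.0115, 0.0791]
orientation: [-1.582, -0.242, 0.171]
wrist_force: [-0.5, 0.8, 0.2]
width: 0.0297
bright 2203 [539.1  -6.6] [18.4 84.5] 7.9 z [0.013 0.014 0.021]
dark 2149 [518.3 -11.3] [17.8 83.4] 14.1 z [0.015 0.019 0.022]
[0.3, 0.0, 0.5, -0.7, 12.4, -0.0]
[0.3, 0.0, 0.5, -0.6, 12.4, -0.1]
[0.3, 0.0, 0.5, -0.5, 12.5, -0.2]
[0.3, 0.0, 0.5, -0.4, 12.5, -0.2]
[0.3, 0.0, 0.5, -0.3, 12.5, -0.3]
[ 0.51942057 -0.0116609   0.07929109]
```

```bash
python3 -m pendant '[[[0.3,0,0,-1,12,0,0.65],[0.3,0,0,-1,12,0,0.65],[0.3,0,0,0,12,0,0.65],[0.3,0,0,0,12,0,0.65],[0.3,0,0,0,10,0,0.65],[0,0,0,0,0,0,0.65]]]'
python3 - <<'E'
from h import *
down(15,.519,-.0137,.016,1); print(pose()[0],bot.sense()['wrist_force'])
E
```

```text
t: 48.1
tcp_pos: [0.5195, -0.0125, 0.0165]
orientation: [-1.555, -0.238, 0.174]
wrist_force: [0.1, -0.0, 0.6]
width: 0.03
[-0.0, 0.1, 2.3, -0.8, 0.4, -1.1]
[ 0.51950164 -0.0124662   0.01646694] [ 0.13517145 -0.00225205  0.55890943]
```

```bash
python3 -m pendant '[[[0,0,2,-1,0,-1,0.65],[0,0,0,0,0,0,1],[0,0,0,0,0,0,1],[0,0,0,0,0,0,1],[0,0,0,0,0,0,1],[0,0,0,0,0,0,1]]]'; python3 -m pendant '[[[0,0,0,0,-15,0,1],[0,0,0,0,-30,0,1],[0,0,0,0,-40,0,1],[0,0,0,0,-40,0,1],[0,0,0,0,0,0,1]]]'
python3 - <<'E'
from h import *
ortho('o6.png'); down(15,.40,.335,.14,8)
E
```

```text
t: 48.85
tcp_pos: [0.5246, -0.0125, 0.0247]
orientation: [-1.563, -0.222, 0.191]
wrist_force: [0.8, 0.0, 0.6]
width: -0.0002
t: 49.48
tcp_pos: [0.5208, -0.0124, 0.1552]
orientation: [-1.562, -0.221, 0.193]
wrist_force: [0.4, 1.0, -0.7]
width: -0.0005
bright 1320 [541.8  -5.5] [18.2 84.2] 13.8 z [0.013 0.014 0.021]
dark 1354 [523.5 -10.2] [20.  84.2] 14.6 z [0.014 0.021 0.025]
[0.0, 0.0, 0.1, -3.1, 1.5, 45.9]
[0.0, 0.0, 0.1, -3.1, 1.5, 45.9]
[0.0, 0.0, 0.1, -3.2, 1.5, 45.9]
[0.0, 0.0, 0.1, -3.2, 1.6, 45.9]
[0.0, 0.0, 0.1, -3.2, 1.6, 45.9]
[0.0, 0.0, 0.1, -3.2, 1.6, 45.9]
[0.0, 0.0, 0.1, -3.2, 1.6, 45.9]
[0.0, 0.0, 0.1, -3.2, 1.7, 45.9]
```

The grip slipped off the top of the plug, and plug and B now lie side by side. B's ear stands 8 mm above its strip, so I take B by the ear with the jaws along its length.

```bash
python3 -m pendant '[[[0,10,0,0,0,0,0.65],[0,10,0,0,0,10,0.65],[0,10,0,0,0,10,0.65],[0,10,0,0,0,0,0.65],[0,10,0,0,0,0,0.65],[0,10,0,0,5,0,0.65],[0,10,0,0,5,0,0.65],[0,10,0,0,5,0,0.65]]]'; python3 -m pendant '[[[0,10,0,0,0,0,0.65],[0,2,0,0,0,0,0.65],[0,0,0,0,0,0,0.65]]]'
python3 - <<'E'
from h import *
ortho('o7.png'); down(-76,.536,.032,.07,4)
E
```

```text
t: 50.52
tcp_pos: [0.5112, 0.0061, 0.1289]
orientation: [-1.372, 0.918, -0.913]
wrist_force: [0.1, -0.6, -0.1]
width: 0.0294
t: 50.9
tcp_pos: [0.508, 0.0058, 0.1254]
orientation: [-1.298, 1.084, -1.07]
wrist_force: [-0.0, -0.1, -0.4]
width: 0.0297
bright 1754 [541.6  -5.6] [19.  83.4] 14.0 z [0.013 0.014 0.021]
dark 1781 [523.3 -10.9] [19.6 84.3] 14.6 z [0.014 0.021 0.025]
[0.2, -0.9, -0.0, -5.2, 13.8, 8.2]
[0.2, -0.9, -0.0, -5.0, 13.8, 8.3]
[0.2, -0.9, -0.0, -4.9, 13.8, 8.3]
[0.2, -0.9, -0.0, -4.8, 13.8, 8.3]
```

```bash
python3 -m pendant '[[[0,-1,0,-5,14,8,0.65],[0,-1,0,-5,14,8,0.65],[0,-1,0,-5,14,8,0.65],[0,-1,0,-5,14,8,0.65],[0,0,0,0,0,0,0.65]]]'
python3 - <<'E'
from h import *
down(-76,.536,.032,.0145,4); 
p=cam('wrist'); W=cloud(p); f=p['frame']
# ear: bright pts with z>.0175 near B's end
m=(f.min(2)>90)&(W[...,2]>.0175)&(W[...,2]<.03)&(abs(W[...,0]-.535)<.025)&(abs(W[...,1]-.03)<.025)
Q=W[m]; print(len(Q)); print(cv2.minAreaRect((Q[:,:2]*1000).astype(np.float32)),np.percentile(Q[:,2],[5,50,95]))
E
```

```text
t: 51.58
tcp_pos: [0.5362, 0.0345, 0.0638]
orientation: [-1.329, 1.026, -1.009]
wrist_force: [-0.2, 0.0, 0.8]
width: 0.0298
[0.2, 0.2, -0.0, 0.6, 12.3, -0.0]
[0.2, 0.2, -0.0, 0.6, 12.3, -0.1]
[0.2, 0.2, -0.0, 0.6, 12.3, -0.1]
[0.2, 0.2, -0.0, 0.6, 12.3, -0.2]
323
((527.5350952148438, 24.62350082397461), (32.782291412353516, 17.119781494140625), 17.941402435302734) [0.02028878 0.02195454 0.02402948]
```

```bash
python3 -m pendant '[[[0,0,0,1,12,0,0.65],[0,0,0,1,12,0,0.65],[0,0,0,0,12,0,0.65],[0,0,0,0,12,0,0.65],[0,0,0,0,0,0,0.65]]]'
python3 - <<'E'
from h import *
down(-76,.536,.032,.0145,1); print(bot.sense()['wrist_force'])
E
```

```text
t: 52.25
tcp_pos: [0.5359, 0.0308, 0.0134]
orientation: [-1.328, 1.027, -1.012]
wrist_force: [-0.7, -0.4, -0.0]
width: 0.0302
[0.7, 0.7, -0.1, -1.1, -1.1, 0.4]
[-0.67572447 -0.40001735 -0.00953369]
```

```bash
python3 -m pendant '[[[0,0,0,0,0,0,1],[0,0,0,0,0,0,1],[0,0,0,0,0,0,1],[0,0,0,0,0,0,1],[0,0,0,0,0,0,1]]]'; python3 -m pendant '[[[0,0,0,0,-10,0,1],[0,0,0,0,-15,0,1],[0,0,0,0,-20,0,1],[0,0,0,0,-30,0,1],[0,0,0,0,-40,0,1],[0,0,0,0,0,0,1]]]'
python3 - <<'E'
from h import *
ortho('o8.png'); down(-76,.607,.339,.16,8)
E
```

```text
t: 52.88
tcp_pos: [0.5369, 0.0311, 0.0145]
orientation: [-1.327, 1.025, -1.013]
wrist_force: [0.2, 0.9, -0.3]
width: 0.0034
t: 53.62
tcp_pos: [0.5384, 0.0313, 0.1379]
orientation: [-1.325, 1.023, -1.014]
wrist_force: [-0.4, 0.2, -0.2]
width: 0.0033
dark 1261 [530.3  -9.8] [16.4 85.3] 15.3 z [0.013 0.021 0.022]
[0.1, 0.1, -0.0, -35.0, -3.1, 18.2]
[0.1, 0.1, -0.0, -35.1, -3.1, 18.1]
[0.1, 0.1, -0.0, -35.1, -3.1, 18.1]
[0.1, 0.1, -0.0, -35.1, -3.1, 18.0]
[0.1, 0.1, -0.0, -35.1, -3.0, 18.0]
[0.1, 0.1, -0.0, -35.2, -3.0, 17.9]
[0.1, 0.1, -0.0, -35.2, -3.0, 17.9]
[0.1, 0.1, -0.0, -35.2, -3.0, 17.8]
```

B is held by its ear (3 mm thick). On to the pan.

```bash
python3 -m pendant '[[[0,0,0,-38,0,18,1],[0,0,0,-38,-5,18,1],[0,0,0,-38,-5,18,1],[0,0,0,-38,-5,18,1],[0,0,0,-38,-5,18,1],[0,0,0,-38,0,18,1],[0,0,0,-38,0,18,1],[0,0,0,-38,0,18,1]]]'
python3 - <<'E'
from h import *
down(-76,.600,.367,.048,5); print(pose()[0],bot.sense()['width'])
p=cam('side'); W=cloud(p).reshape(-1,3); F=p['frame'].reshape(-1,3); g=pose()[0]
P=W[(np.linalg.norm(W[:,:2]-g[:2],axis=1)<.11)&(W[:,2]>.06)&(W[:,2]<g[2]+.01)&(F.min(1)>80)]; print('bright near tcp',len(P)); print(P.min(0),P.max(0)) if len(P) else 0
E
```

```text
t: 54.68
tcp_pos: [0.5969, 0.362, 0.1459]
orientation: [-1.341, 1.039, -1.018]
wrist_force: [-0.8, -0.4, -1.7]
width: 0.0032
[0.3, 0.0, 0.1, -0.9, 19.5, 1.4]
[0.3, 0.0, 0.1, -0.9, 19.5, 1.3]
[0.3, 0.0, 0.1, -0.9, 19.6, 1.2]
[0.3, 0.0, 0.1, -0.9, 19.6, 1.1]
[0.3, 0.0, 0.1, -0.8, 19.6, 0.9]
[0.59692702 0.36198112 0.14587762] 0.0031689928847264577
bright near tcp 109
[0.5836335  0.27995959 0.14265676] [0.61148513 0.36842671 0.15567601]
```

```bash
python3 -m pendant '[[[0,0,0,0,21,1,1],[0,0,0,0,21,1,1],[0,0,0,-1,21,1,1],[0,0,0,-1,21,1,1],[0,0,0,-1,19,1,1],[0,0,0,0,0,0,0.88],[0,0,0,0,0,0,0.85],[0,0,0,0,0,0,0.85]]]'; python3 -m pendant '[[[0,0,0,0,0,0,0.82],[0,0,0,0,-20,0,0.82],[0,0,0,0,-30,0,0.82],[0,0,0,0,-40,0,0.7],[0,0,0,0,-50,0,0.5],[0,0,0,0,-20,0,0.5]]]'
python3 - <<'E'
from h import *
ortho('o9.png',.5,.7,.25,.45); down(15,.527,.005,.12,8)
p=cam('side'); W=cloud(p)
for d in bot.boxes_of('feather0',p)[:5]: u,v=d['bbox'][:2]; print(round(d['conf'],2),W[int(v),int(u)].round(3))
E
```

```text
t: 55.72
tcp_pos: [0.5949, 0.3734, 0.0331]
orientation: [-1.34, 1.041, -1.007]
wrist_force: [-1.3, 0.8, 2.5]
width: 0.0128
t: 56.48
tcp_pos: [0.601, 0.3678, 0.1995]
orientation: [-1.346, 1.042, -1.015]
wrist_force: [0.1, -0.7, 0.6]
width: 0.043
bright 3434 [609.6 337.6] [134.3 134.6] 62.5 z [0.014 0.037 0.047]
bright 1306 [586.2 323. ] [52.8 88.6] 14.6 z [0.013 0.035 0.042]
dark 1256 [577.4 361.5] [120.7  47.4] 51.9 z [0.011 0.028 0.043]
[0.2, -11.3, -0.1, 41.6, 10.9, -19.9]
[0.2, -11.3, -0.1, 36.9, 11.0, -27.7]
[0.2, -11.3, -0.1, 30.7, 11.0, -34.5]
[0.2, -11.3, -0.1, 23.3, 10.9, -39.9]
[0.2, -11.3, -0.1, 14.9, 10.8, -43.7]
[0.2, -11.3, -0.1, 6.0, 10.7, -45.8]
[0.2, -11.3, -0.1, -3.1, 10.5, -46.1]
[0.2, -11.3, -0.1, -12.2, 10.4, -44.7]
0.75 [0.59  0.352 0.041]
0.57 [0.607 0.327 0.035]
0.52 [0.601 0.337 0.04 ]
0.26 [ 0.521 -0.323  0.141]
```

```bash
python3 -m pendant '[[[0,-10,0,42,0,-20,0.5],[0,-10,0,37,5,-28,0.5],[0,-10,0,31,11,-34,0.5],[0,-10,0,23,11,-40,0.5],[0,-10,0,15,11,-44,0.5],[0,-10,0,6,11,-46,0.5],[0,-10,0,-3,11,-46,0.55],[0,-10,0,-12,11,-44,0.55]]]'; python3 -m pendant '[[[0,-10,0,0,0,0,0.55],[0,0,0,0,0,0,0.55]]]'
python3 - <<'E'
from h import *
ortho('o10.png'); down(15,.53,-.011,.07,3)
E
```

```text
t: 57.62
tcp_pos: [0.4908, -0.0036, 0.1219]
orientation: [-1.586, -0.057, 0.139]
wrist_force: [0.9, -0.8, -0.4]
width: 0.0384
t: 57.88
tcp_pos: [0.4859, -0.0095, 0.1184]
orientation: [-1.572, -0.184, 0.282]
wrist_force: [0.4, -0.5, 0.1]
width: 0.0384
dark 1302 [528.5  -7.7] [16.6 82.4] 15.2 z [0.015 0.021 0.022]
[0.1, 0.6, -1.2, 15.0, 15.2, -4.6]
[0.1, 0.6, -1.2, 14.8, 15.5, -4.5]
[0.1, 0.6, -1.2, 14.5, 15.8, -4.3]
```

```bash
python3 -m pendant '[[[0,1,-1,15,15,-5,0.55],[0,1,-1,15,15,-4,0.55],[0,0,-1,14,15,-4,0.55],[0,0,0,0,0,0,0.55]]]'
python3 - <<'E'
from h import *
ortho('o11.png'); down(15,.5295,-.0113,.010,4); print(pose()[0])
E
```

```text
t: 58.42
tcp_pos: [0.5304, -0.0092, 0.0687]
orientation: [-1.57, -0.189, 0.206]
wrist_force: [-0.5, 0.1, -0.4]
width: 0.0386
dark 1915 [528.9  -9.5] [16.7 85.9] 15.0 z [0.016 0.021 0.022]
[0.1, -0.1, -0.2, -0.2, 14.8, -0.4]
[0.1, -0.1, -0.2, -0.2, 14.8, -0.4]
[0.1, -0.1, -0.2, -0.3, 14.8, -0.4]
[0.1, -0.1, -0.2, -0.3, 14.8, -0.5]
[ 0.53031079 -0.00902403  0.06936166]
```

```bash
python3 -m pendant '[[[0,0,0,0,15,0,0.55],[0,0,0,0,15,-1,0.55],[0,0,0,0,15,-1,0.55],[0,0,0,0,14,0,0.55],[0,0,0,0,0,0,1],[0,0,0,0,0,0,1],[0,0,0,0,0,0,1],[0,0,0,0,0,0,1]]]'; python3 -m pendant '[[[0,0,0,0,-15,0,1],[0,0,0,0,-30,0,1],[0,0,0,0,-40,0,1],[0,0,0,0,-40,0,1],[0,0,0,0,0,0,1]]]'
python3 - <<'E'
from h import *
W=np.vstack([cloud(cam(n)).reshape(-1,3) for n in('top','side')])
P=W[(W[:,0]>.3)&(W[:,0]<.52)&(W[:,1]>.24)&(W[:,1]<.46)&(W[:,2]>.036)&(W[:,2]<.055)]; print('bin',cv2.minAreaRect((P[:,:2]*1000).astype(np.float32)))
down(-4,.395,.344,.13,8)
E
```

```text
t: 59.48
tcp_pos: [0.5301, -0.0114, 0.0074]
orientation: [-1.57, -0.189, 0.205]
wrist_force: [-0.5, -0.1, -1.1]
width: 0.0113
t: 60.1
tcp_pos: [0.5314, -0.0098, 0.1402]
orientation: [-1.57, -0.192, 0.205]
wrist_force: [-0.1, -0.6, -1.6]
width: 0.0111
bin ((393.58917236328125, 343.9044494628906), (147.89920043945312, 126.02810668945312), 86.69499969482422)
[0.1, 2.3, -0.1, -5.2, 0.6, 47.1]
[0.1, 2.3, -0.1, -7.1, 0.7, 46.8]
[0.1, 2.3, -0.1, -9.0, 0.7, 46.5]
[0.1, 2.3, -0.1, -10.8, 0.8, 46.1]
[0.1, 2.3, -0.1, -12.7, 0.8, 45.6]
[0.1, 2.3, -0.1, -14.5, 0.8, 45.1]
[0.1, 2.3, -0.1, -16.3, 0.8, 44.5]
[0.1, 2.3, -0.1, -18.1, 0.9, 43.8]
```

```bash
python3 -m pendant '[[[0,2,0,-5,0,47,1],[0,2,0,-7,0,47,1],[0,2,0,-9,0,47,1],[0,2,0,-11,0,46,1],[0,3,0,-13,0,46,1],[0,3,0,-15,0,45,1],[0,3,0,-16,0,45,1],[0,2,0,-18,0,44,1]]]'
python3 - <<'E'
from h import *
down(-4,.394,.344,.022,5); print(bot.sense()['width'])
p=cam('side'); W=cloud(p).reshape(-1,3)
P=W[(W[:,0]>.3)&(W[:,0]<.52)&(W[:,1]>.24)&(W[:,1]<.46)&(W[:,2]>.036)&(W[:,2]<.055)]; print('bin',cv2.minAreaRect((P[:,:2]*1000).astype(np.float32)))
E
```

```text
t: 61.2
tcp_pos: [0.3867, 0.347, 0.1255]
orientation: [-1.589, 0.101, -0.057]
wrist_force: [-0.2, 0.6, -0.6]
width: 0.0114
[0.2, -0.4, -0.3, 2.1, 20.7, 0.0]
[0.2, -0.4, -0.3, 1.9, 20.7, -0.1]
[0.2, -0.4, -0.3, 1.8, 20.7, -0.2]
[0.2, -0.4, -0.3, 1.7, 20.7, -0.3]
[0.2, -0.4, -0.3, 1.6, 20.7, -0.4]
0.011397185937997156
bin ((394.35064697265625, 344.431396484375), (147.2911376953125, 125.55583953857422), 86.52274322509766)
```

```bash
python3 -m pendant '[[[0,0,0,2,21,0,1],[0,0,0,2,21,0,1],[0,0,0,2,21,0,1],[0,0,0,2,20,0,1],[0,0,0,1,19,0,1],[0,0,0,0,0,0,0.6],[0,0,0,0,0,0,0.6],[0,0,0,0,0,0,0.6]]]'; python3 -m pendant '[[[0,0,0,0,-30,0,0.6],[0,0,0,0,-40,0,0.6],[0,0,0,0,-50,0,0.6],[0,0,0,0,-40,0,0.6],[0,0,0,0,-40,0,0.6],[0,0,0,0,-40,0,0.6],[0,0,0,40,0,-20,0.6],[0,0,0,0,0,0,0.6]]]'
python3 - <<'E'
from h import *
p,W=look('w12.png'); 
for i,c in(('pan',[.608,.338,.0]),('bin',[.394,.344,0])): print(i,proj(p,c))
t=cam('top'); W2=cloud(t).reshape(-1,3); P=W2[(W2[:,0]>.42)&(W2[:,0]<.6)&(W2[:,1]>-.45)&(W2[:,1]<-.28)&(W2[:,2]>.225)&(W2[:,2]<.26)]; print('can',cv2.minAreaRect((P[:,:2]*1000).astype(np.float32)))
for d in bot.tip_of('mug',t)[:1]: print('mug',d)
s=cam('side'); W3=cloud(s)
for k in('plug0','feather0'):
    for d in bot.boxes_of(k,s)[:4]: u,v=d['bbox'][:2]; print(k,round(d['conf'],2),W3[int(v),int(u)].round(3))
im=[cv2.resize(p['frame'][60:330,20:490],(470,270)),cv2.resize(s['frame'][270:384,100:300],(470,268))]
cv2.imwrite('pics/fin.png',np.vstack(im)[:,:,::-1])
E
```

```text
t: 62.25
tcp_pos: [0.3846, 0.3523, 0.0164]
orientation: [-1.588, 0.097, -0.04]
wrist_force: [0.4, -0.1, -0.1]
width: 0.0338
t: 63.25
tcp_pos: [0.4333, 0.3341, 0.2706]
orientation: [-1.581, 0.087, -0.047]
wrist_force: [-0.2, -0.5, -0.0]
width: 0.0344
tool [0.431 0.337 0.271]
plug0 0.59 [227. 145.  17.  61.] [0.384 0.35  0.02 ]
feather0 0.6 [386. 146.  24.  55.] [0.598 0.334 0.038]
feather0 0.55 [381. 146.  67.  33.] [0.591 0.335 0.036]
pan (np.float64(382.42467794149576), np.float64(137.43876984583898))
bin (np.float64(235.0813575725961), np.float64(145.09648946601214))
can ((520.9900512695312, -355.1415710449219), (65.43798065185547, 66.31063079833984), 2.4493532180786133)
mug {'centre': [323.5, 132.4], 'conf': 0.67}
plug0 0.59 [0.387 0.359 0.022]
feather0 0.77 [0.601 0.33  0.038]
feather0 0.71 [0.587 0.352 0.042]
feather0 0.61 [0.617 0.327 0.024]
```

View pics/fin.png

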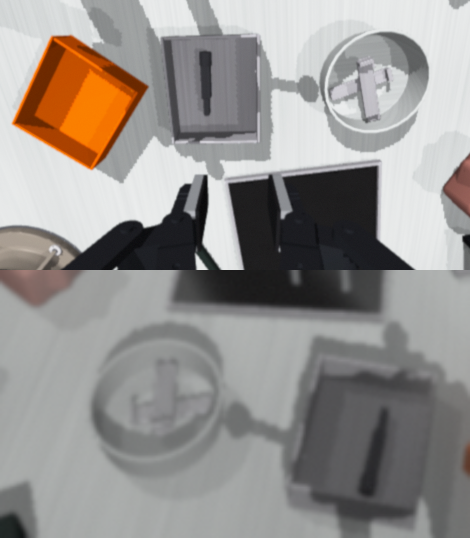

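Final view: the plug lies alone in the grey bin (205,82) and three stacked feathers lie in the pan (368,88). I do a last numeric check of tray, canister and mug, then hand in.

```bash
python3 - <<'E'
from h import *
t=cam('top'); W=cloud(t); V=W.reshape(-1,3); F=t['frame']
near=lambda x0,x1,y0,y1,z0,z1:V[(V[:,0]>x0)&(V[:,0]<x1)&(V[:,1]>y0)&(V[:,1]<y1)&(V[:,2]>z0)&(V[:,2]<z1)]
print('tray raised',len(near(.43,.62,-.04,.18,.012,.06)))
P=near(.6,.8,-.34,-.15,.05,.12); print('mug',cv2.minAreaRect((P[:,:2]*1000).astype(np.float32)))
P=near(.49,.55,-.385,-.325,-.01,.2); print('inside can z',np.percentile(P[:,2],[5,50,95]) if len(P) else None)
tilt_side(T(Ro.from_euler('z',2.5,degrees=True),[.521,-.355,0]))
a=bot.sense(); print(a['t'],np.abs(a['qd']).max())
bot.hand_in()
E
```

```text
tray raised 29
mug ((681.1668701171875, -270.4336853027344), (81.6101303100586, 106.02445220947266), 20.42256736755371)
inside can z [0.03655085 0.1389636  0.19537138]
few 0
63.75 0.0039044193759132694
the job is handed in; nothing more can be done
```

I finished the job and handed it in at t = 63.8 s; no verdict was reported.

**What was done**
- **Tipping:** I leaned the loaded canister on the ledge and let go; it rested at about 56° (0.97 rad). I took it again about 0.10 m above its underside and tipped it to about 144° over the tray.
- **Standing it up:** The canister now stands at about (0.521, -0.355).
- **Sorting:** There was 1 plug and 3 feathers. The plug is in the grey bin, which had been knocked about 5 cm and was measured again before placing. The feathers are in the pan.

**Last checks**
- **Contents:** The final pictures show the plug at about (0.385, 0.352). The three feathers lie stacked in the pan, their tops at most about 0.042 m up.
- **Canister:** The top camera shows it unmoved since it was released, when its tilt measured about 0.1° on one face.
- **Robot:** It was clear of everything and still at hand-in.

**Checks that failed or disagreed**
- The final side-camera tilt check of the canister found no points, because the arm probably hid it.
- The depth test of the tray found 29 stray raised pixels. I took these for noise or the lip, since no object shows there.
- The mug's fitted centre was within 2 mm or 13 mm of its first position, depending on which of the two first camera fits is used. Both are well under 5 cm.

**Slips on the way**
- The loaded canister pivoted in the grip on the first lowering and had to be set again.
- One grip on the plug slipped off and nudged it against a feather. I took that feather out first, by its ear.

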